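# Seat a chair rail in the dowelling jig and throw the toggle clamp

## Task

The chair rail lies loose in the dowelling jig. Push it home without ramming it, its long edge flush along the fence and its end hard up against the drill-bush plate, then push the toggle clamp's handle over in one push, without forcing it, until it goes over centre and locks the rail down. Leave everything else on the bench where it lies.

Things in the scene. Friction and masses are not known exactly. Their poses are not given: they have to be found in the camera images.
- jig: Dowelling jig fixed to the bench. Origin on the bench top below the fence's face, in the clamp's plane; x away from the operator through the fence, y along the fence to the end stop, z up. Dark plywood base x -100..125, y -200..190, top at z 18 mm. Fence: wood strip x 0..20, y -190..110, z to 36; the rail's long edge bears on its face x = 0
- clamp: Steel hold-down toggle clamp behind the fence (base, handle, arm, rubber foot), frame as the jig; on a block x 22..102, 70 wide. Open, its arm stands up at x 5..55 to z 135 mm; shut, its foot presses on the rail at x -26, y 0. About 12 N at grip_top throws it; over 35 N forces it
- rail_center (a point): Centre of the loose pine rail, 50 (x) x 230 (y) x 22 mm, about 0.16 kg, flat on the jig's base in front of the fence, at first 3 to 12 mm clear of it and 20 to 105 mm short of the bush plate; y along the rail to the end stop, x to the fence. Home it has x -25, z 29 mm in the jig's frame
- rail_end (a point): Centre of the rail's end face on the end stop's side, 115 mm from rail_center; axes as rail_center
- rail_tail (a point): Centre of the rail's free end face, 115 mm from rail_center the other way; axes as rail_center
- handle (a joint): Handle angle, rad: 0 open (grip stands 1.23 rad above level, leaning away from the fence), 1.05 dead centre, 1.11 shut on its stop. Nearly free to about 0.82, where the foot meets the rail; then the push needed peaks near 0.91 (about 10 N at grip_top) and falls to 0 at 1.05, whence it snaps shut by itself. Let go from 0.85 to 1.04 it springs back. Axis along jig y
- handle_pivot (a point): Pivot of the handle, at x 76, y 0, z 78 mm in the jig's frame; axes as the jig. The grip runs straight out from it towards jig +x and up, at 1.23 rad less the handle angle above level (0.12 when shut)
- grip_top (a point): Where to push: on the upper face of the grip, 92 mm from the pivot along it and 6.5 mm above its centre line. The grip is a flat black sleeve 18 mm wide (jig y), 13 thick, 49 to 115 mm from the pivot, with nothing beneath it when shut
- drilled_rail: Bystander: finished rail with dowels in its ends, on the bench beside the jig, past the end stop
- spare_rail: Bystander: undrilled rail next to the finished one, same size as the rail in the jig but on the bench
- folding_rule: Bystander: folded rule lying on the jig's base behind the fence, on the side away from the bush plate
- mallet: Bystander: joiner's mallet on the bench off the free end of the jig, 58 mm high
- try_square: Bystander: try square lying flat on the bench behind the jig
- pencil: Bystander: pencil on the bench in front of the jig
- glue: Bystander: glue bottle, 175 mm high, on the bench well to the end stop's side
- dowel_box: Bystander: small open box of dowels, 85 x 85 x 45 mm, on the bench well to the end stop's side
- rail: The same loose pine rail as a body, origin at the centre of its underside; axes as rail_center
- end_stop: Adjustable end stop, frame as the jig: an upright aluminium drill-bush plate (bush_plate_c0) 70 mm wide (x -60..10), 10 thick, top at z 60 mm, on a slotted foot held by a star knob at x -25, y 150. The plate's face, for the rail's end, was set by hand anywhere from y 64 to y 112 mm; that setting is not measured, so feel for it. Over 20 N on it could shift it
Mind the look-alikes: they are no part of the job. Leave any pink look-alike of the rail alone.

How it is judged:
On the way, in this order (a step that is already met when the one before it is completed fails the run):
1. with the clamp still open, the rail lies flush on the fence and its end is against the bush plate (horizontal distance between rail_end and bush_plate_c0 below 0.0065 m and x of each of rail_end, rail_tail in the frame of jig above -0.027 m and z of each of rail_end, rail_tail in the frame of jig below 0.031 m and value of joint handle below 0.7 rad), for 0.2 s.
2. the handle has gone over centre and the rail is still home (horizontal distance between rail_end and bush_plate_c0 below 0.0065 m and x of each of rail_end, rail_tail in the frame of jig above -0.027 m and z of each of rail_end, rail_tail in the frame of jig below 0.031 m and value of joint handle above 1.08 rad and contact force between clamp and rail above 12 N), for 0.2 s.
At the end, for the whole second after the job is handed in: The rail lies flat on the jig's base, its end within 1.5 mm of the bush plate and both ends of its long edge within 2 mm of the fence; the clamp's handle is past dead centre, down on its stop (angle above 1.08 rad), its foot pressing the rail down with over 12 N (all of step 2); the robot touches nothing.
It fails at once if the rail is rammed against the end stop (more than 20 N) (contact force between rail and end_stop above 20 N).
It fails at once if the clamp is forced: the fingers press on it with more than 35 N (contact force between the fingers and clamp above 35 N).
It fails at once if the handle is let go before dead centre and springs back (value of joint handle between 0.4 and 1.05 rad and velocity of joint handle below -1 rad/s).
It fails at once if a bystander is moved by more than 15 mm (distance of any of drilled_rail, spare_rail, folding_rule, mallet, try_square, pencil, glue, dowel_box from where it was at the start of the episode above 0.015 m).
It also fails if it takes over 70 s, if anything falls off the work surface, if the arm or the gripper's body presses on something with over 40 N, if the wrist force passes 120 N, or if a joint passes its speed limit or range.

## Robot

A 7-joint arm with a two-finger parallel gripper is mounted at the origin on the work surface. World frame = base frame: x ahead of the robot, y to its left, z up, the work surface at z = 0. Lengths are in m, angles in rad, forces in N, time in s.
With the tool pointing down it reaches from about 0.425 to 0.975 m from the base axis. Payload 16.7 kg.
Tool frame: the origin (TCP) lies at the very end of the fingers, on their centre line; the grasp point (between the pads) lies 19 mm behind it; z points along the fingers, y is the direction in which the jaws open and shut (so a half turn about z gives the same grasp; the last joint's range is limited). The gripper opens to 85 mm and grips with 20 to 120 N. Pads are 22 mm wide; open, the fingers measure 114 mm over their backs; the gripper's body (76 mm by 85 mm) begins 54 mm behind the grasp point. The pads swing forward as they close: fully open they stand 13 mm farther back than shut.
Start: joints at [0.992, 0.426, 0.074, 1.606, -0.034, 1.111, -0.067], TCP at [0.281, -0.614, 0.231] pointing down, gripper open.
Joint ranges: [-2.85, 2.85], [-0.5, 2.14], [-1.23, 1.37], [0.21, 2.46], [-1.02, 4.16], [0.16, 2.05], [-2.73, 2.73]. Speed limits (rad/s): [1.89, 1.89, 2.39, 2.39, 3.01, 3.01, 3.01].

## Interface

Orientations are given as a 3x3 rotation matrix whose columns are the frame's x, y, z axes.
In Python, from workcell import get_obs, snapshot, get_calibration, close_job, spotter gives the robot as it stands.
- The arm moves only by the tool send_rows, never from a script. Its argument "plan" is a list of rows, each an object of numbers: "x", "y", "z": the shift along the tool's x, y, z as a fraction of full scale; "ax", "ay", "az": the turn, a rotation vector about the tool's x, y, z as a fraction of full scale; "gripper": the opening, from -1 (shut) to 1 (fully open). In form: [{"x": .., "y": .., "z": .., "ax": .., "ay": .., "az": .., "gripper": ..}, ...]. A call has 1 to 5 rows; each row is the pose to reach, as a shift and turn from the pose commanded when the call began, along the tool's axes at that moment; what a row does not reach only later rows make up. Full scale, the value 1, is 0.2 m for a shift and pi/2 rad for a turn. A row lasts 1/10 s, in which the tool goes at most 50 mm and 8.59 degrees, less where a joint would pass 70% of its speed; a pose out of reach is approached as far as the arm can. A call with a number of a shift or a turn outside -1 to 1 is refused whole. A call with a gripper value outside its range is refused whole. The fingers move at their own pace and stop on an object; "force" is the grip in N (left out, the last holds). Time passes only in rows, so rows that repeat a pose let the fingers close. It gives the time, the measured TCP pose, the force and the opening at its end, in the units of the state.
- get_obs(): the state, without advancing time (a new reading comes with each control period).
- snapshot(name): name is "scene" or "top" or "wrist"; returns the picture (480x640x3 uint8, red, green, blue); there is no depth.
- get_calibration(name): a dict with "intrinsics" (3x3 intrinsics, pixels), "R" (3x3) and "t" (3): a world point X has camera coordinates R X + t; the wrist camera has in their place "tool_from_camera" (4x4, takes a point from camera to tool coordinates, whose origin is the TCP and whose axes are the flange's). Camera axes: x right, y down, z forward; pixel columns grow to the right and rows downward; lengths in m; the calibration is good to about 2 mm. A picture is of the moment at which its call begins: read the wrist's pose just before it. get_calibration takes no time and is no camera call.
- close_job(): hands the job in, once; it reports no verdict.
Trained networks look in the newest picture that a camera, given by its name, has taken for a name from the list of things; names that differ only in an ending like _2 or _b are one class to them, and where a whole thing is asked for, a point or a joint stands for the part that bears it (a point fixed in the world has none). Each returns a list of dicts, best first, with "score" (0 to 1); they miss things now and then, are a little off and sometimes report something else, mostly with a low value. They report only what shows in the picture. A call takes as long as a camera call. They do not tell look-alikes from the thing itself.
- spotter.recognise(camera, name): "box" ([centre column, centre row, width, height] in pixels, round what is visible of it).
The state is a dict: "time": time; "q": joint angles; "joint_velocities": joint speeds; "effort": joint torques, N m; "ee_pos": TCP position; "eef_rot": TCP orientation; "force": force on the tool from outside, world axes, zero at the start; "wrist_torque": the same for the moment, N m; "gripper_width": finger opening in m.
Only numpy, scipy, OpenCV 4.12 (cv2) and the standard library are available. Lean on these libraries where they do the work, as an engineer would, in place of code of your own. Each camera call takes 0.05 s, during which the arm holds its last target.

## Working session

There is one attempt and no reset: what is moved stays moved. The work goes in short steps, Python scripts to look and compute and a tool call to move; the robot and the scene stay as the last step left them, time stands still between calls to the robot, and variables do not carry over. Pictures are saved under pics/ and viewed, and the job is handed in when it is done.

Besides the shell and the picture viewer there is one more tool, called after "Call:" by a JSON object that holds its "method" and its "body", one argument or row to a line. send_rows: Moves the arm, as the interface text tells. Shift numbers are shares of 0.2 m and turn numbers shares of pi/2 rad, none past 1 either way. Its arguments: {"type":"object","properties":{"plan":{"type":"array","items":{"type":"object","properties":{"x":{"type":"number","minimum":-1,"maximum":1},"y":{"type":"number","minimum":-1,"maximum":1},"z":{"type":"number","minimum":-1,"maximum":1},"ax":{"type":"number","minimum":-1,"maximum":1},"ay":{"type":"number","minimum":-1,"maximum":1},"az":{"type":"number","minimum":-1,"maximum":1},"gripper":{"type":"number"}}}},"force":{"type":"number"}},"required":["plan"]}

```bash
ls; mkdir -p pics; python3 - <<'E'
from workcell import *
import cv2,numpy as np
print(get_obs())
for n in ["scene","top","wrist"]:
    im=snapshot(n); cv2.imwrite(f"pics/{n}0.png",im[:,:,::-1])
    c=get_calibration(n); print(n,c)
    if n!="wrist":
        for t in ["jig","clamp","rail","end_stop","handle","spare_rail","mallet","folding_rule"]:
            print(t,[(np.round(d['box']).tolist(),round(d['score'],2)) for d in spotter.recognise(n,t)])
E
```

```text
pics
{'time': 0.0, 'q': array([ 0.99148812,  0.42674928,  0.073845  ,  1.60661702, -0.03408948,
        1.11079768, -0.06709287]), 'joint_velocities': array([-8.68230207e-05, -2.18229888e-03, -1.06040180e-03,  2.89659296e-04,
        8.31484569e-04, -9.29017207e-04, -9.93845308e-04]), 'effort': array([-1.01964728e-03, -9.49820852e+01,  3.76092196e+00, -4.63515794e+01,
        1.93755794e-02,  1.01541178e-02, -5.82052166e-05]), 'ee_pos': array([ 0.28107122, -0.6132421 ,  0.23059448]), 'eef_rot': array([[ 9.09051818e-01,  4.16682591e-01, -6.40822424e-04],
       [ 4.16683070e-01, -9.09051103e-01,  1.14500840e-03],
       [-1.05435264e-04, -1.30789182e-03, -9.99999139e-01]]), 'force': array([-1.01823918, -0.34155351,  1.03709701]), 'wrist_torque': array([-0.00417497, -0.03893704,  0.00755448]), 'gripper_width': 0.08525035388720309}
scene {'intrinsics': array([[596.22814657,   0.        , 311.23629683],
       [  0.        , 596.22814657, 239.45234223],
       [  0.        ,   0.        ,   1.        ]]), 'R': array([[ 0.89068957,  0.45461093, -0.00099363],
       [ 0.29931805, -0.588076
[... 1552 characters left out ...]
let [([507.0, 196.0, 110.0, 35.0], 0.79), ([340.0, 183.0, 11.0, 33.0], 0.7), ([388.0, 151.0, 57.0, 49.0], 0.27)]
folding_rule [([386.0, 192.0, 43.0, 24.0], 0.68)]
wrist {'intrinsics': array([[378.70025413,   0.        , 322.9424862 ],
       [  0.        , 378.70025413, 238.08693099],
       [  0.        ,   0.        ,   1.        ]]), 'tool_from_camera': array([[ 5.79642193e-04, -9.55461233e-01, -2.95116074e-01,
         7.50539286e-02],
       [ 9.99999346e-01,  2.62925134e-04,  1.11287412e-03,
        -2.38275832e-04],
       [-9.85714647e-04, -2.95116526e-01,  9.55460760e-01,
        -1.41808683e-01],
       [ 0.00000000e+00,  0.00000000e+00,  0.00000000e+00,
         1.00000000e+00]])}
```

View pics/top0.png

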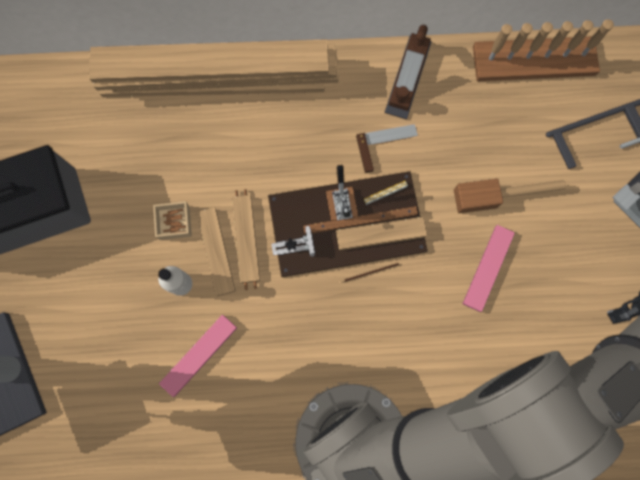

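View pics/scene0.png

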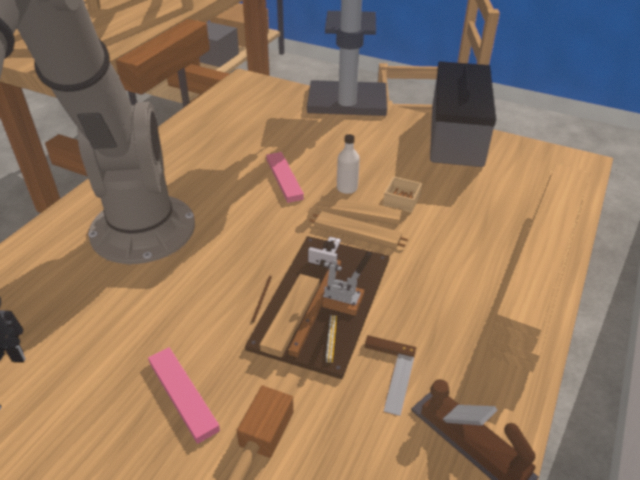

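```bash
python3 - <<'E'
import cv2
im=cv2.imread('pics/top0.png')
cv2.imwrite('pics/topc.png',cv2.resize(im[140:310,240:480],None,fx=3.3,fy=3.3,interpolation=cv2.INTER_CUBIC))
im=cv2.imread('pics/scene0.png')
cv2.imwrite('pics/scenec.png',cv2.resize(im[220:400,220:420],None,fx=3.3,fy=3.3,interpolation=cv2.INTER_CUBIC))
E
```

```text
(no output)
```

View pics/topc.png

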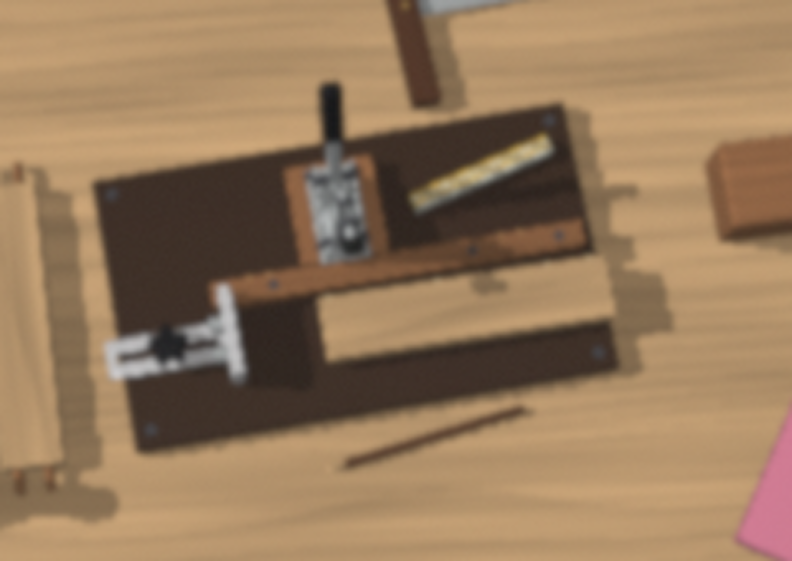

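View pics/scenec.png

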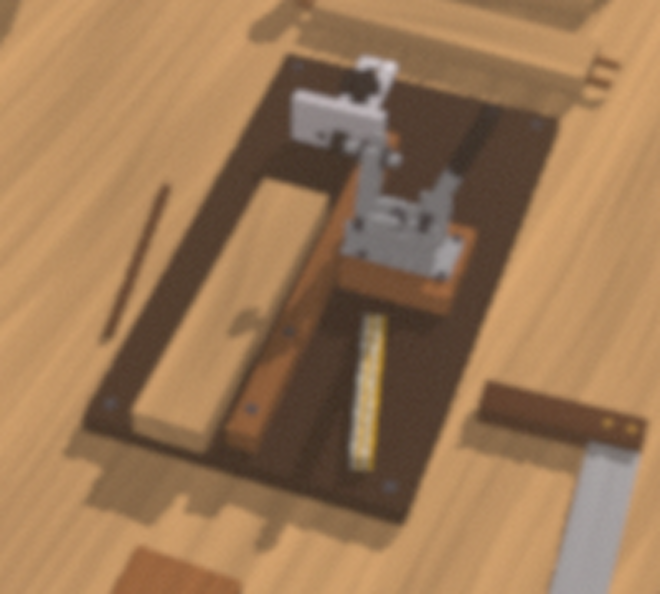

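The top view shows the jig yawed slightly, with its base corners at crop px (95,183), (562,105), (617,370) and (138,452). The rail lies in front of the fence, about 80 crop px short of the bush plate. I'll fit the poses.

```bash
cat > h.py <<'E'
import numpy as np,cv2
from scipy.optimize import least_squares
from workcell import *
def proj(n,X,obs=None):
    c=get_calibration(n); X=np.atleast_2d(X)
    if n=="wrist":
        T=c['tool_from_camera']; 
        Xt=(X-obs['ee_pos'])@obs['eef_rot']
        Xc=(Xt-T[:3,3])@T[:3,:3]
    else: Xc=X@c['R'].T+c['t']
    p=Xc@c['intrinsics'].T
    return p[:,:2]/p[:,2:]
def jig2w(p,X):
    X=np.atleast_2d(np.array(X,float)); c,s=np.cos(p[2]),np.sin(p[2])
    return X@np.array([[c,s,0],[-s,c,0],[0,0,1]])+[p[0],p[1],0]
def draw(im,uv,col,off=(0,0),s=1):
    for u in uv: cv2.circle(im,tuple(int(round(v)) for v in ((u-off)*s)),3,col,-1)
E
cat > fit.py <<'E'
from h import *
C=np.array([[125,190,18],[125,-200,18],[-100,-200,18],[-100,190,18]])/1000
top=np.array([[95,183],[562,105],[617,370],[138,452]])/3.3+[240,140]
sc=np.array([[558,118],[402,518],[87,426],[290,57]])/3.3+[220,220]
for use in ("t","s","ts"):
    def f(p):
        r=[]
        if "t" in use: r.append(proj("top",jig2w(p,C))-top)
        if "s" in use: r.append(proj("scene",jig2w(p,C))-sc)
        return np.concatenate(r).ravel()
    r=least_squares(f,[0.6,0,0]); print(use,r.x.round(4),np.round(r.fun,1))
p=r.x
R=np.array([[318,295],[605,255],[615,318],[327,362]])/3.3+[240,140]
L=np.array([[25,115],[25,-115],[-25,-115],[-25,115]])/1000
def g(q):
    W=jig2w(p,np.c_[jig2w(q,np.c_[L,np.full(4,.04)])]) 
    return (proj("top",W)-R).ravel()
q=least_squares(g,[-.03,0,0]); print("rail in jig",q.x.round(4),q.fun.round(1))
np.save("jig.npy",p)
E
python3 fit.py
```

```text
t [ 0.5378 -0.0198  0.1186] [-1.1 -0.4  0.7 -0.5  1.3  0.2 -0.9  0.6]
s [ 0.5434 -0.0212  0.1249] [ 0.9  0.9  1.8  0.3 -1.7 -1.2 -1.1 -0.3]
ts [ 0.5408 -0.0202  0.1228] [-1.1 -1.2  0.5 -1.8  1.4 -1.3 -0.6 -0.3  0.2  0.5  0.6 -0.5 -2.6 -2.
 -1.6 -0.9]
rail in jig [-0.0365 -0.085  -0.0285] [-0.2  0.8 -0.1  0.3  0.4 -0.3 -0.  -0.8]
```

```bash
cat >> h.py <<'E'
from scipy.spatial.transform import Rotation as Ro
def Rtool(p):
    c,s=np.cos(p[2]),np.sin(p[2])
    return np.array([[s,-c,0],[-c,-s,0],[0,0,-1.]]).T.T if False else np.column_stack([[s,-c,0],[-c,-s,0],[0,0,-1.]])
def go(p,X,R=None):
    "row for target in jig frame (m)"
    o=get_obs(); R=Rtool(p) if R is None else R
    W=jig2w(p,X)[0]
    d=o['eef_rot'].T@(W-o['ee_pos'])
    rv=Ro.from_matrix(o['eef_rot'].T@R).as_rotvec()
    print("shift mm",(d*1e3).round(1),"units",(d/.2).round(3),"turn",(rv/(np.pi/2)).round(4),"t",round(o['time'],2))
def st(p):
    o=get_obs(); c,s=np.cos(p[2]),np.sin(p[2]); d=o['ee_pos']-[p[0],p[1],0]
    Rj=np.array([[c,s,0],[-s,c,0],[0,0,1]])
    print("t",round(o['time'],2),"jig pos mm",(Rj@d*1e3).round(1),"F jig",(Rj@o['force']).round(2),"w",o['gripper_width'].round(4))
E
python3 - <<'E'
from h import *
p=np.load("jig.npy"); go(p,[0,-.06,.25]); st(p)
E
```

```text
shift mm [ 465.1 -374.1  -18.7] units [ 2.326 -1.871 -0.093] turn [0.     0.     1.1954] t 0.95Traceback (most recent call last):
  File "<stdin>", line 2, in <module>
  File "h.py", line 32, in st
    print("t",round(o['time'],2),"jig pos mm",(Rj@d*1e3).round(1),"F jig",(Rj@o['force']).round(2),"w",o['gripper_width'].round(4))
                                                                                                       ^^^^^^^^^^^^^^^^^^^^^^^^
AttributeError: 'float' object has no attribute 'round'
```

```bash
sed -i "s/o\['gripper_width'\].round(4)/round(float(o['gripper_width']),4)/" h.py
```

Call:
{"method": "send_rows", "body": {
  "plan": [
    {"x": 0.9,"y": -0.72,"z": -0.05,"az": 0.45,"gripper": -1},
    {"x": 0.9,"y": -0.72,"z": -0.05,"az": 0.45,"gripper": -1},
    {"x": 0.9,"y": -0.72,"z": -0.05,"az": 0.45,"gripper": -1},
    {"x": 0.9,"y": -0.72,"z": -0.05,"az": 0.45,"gripper": -1},
    {"x": 0.9,"y": -0.72,"z": -0.05,"az": 0.45,"gripper": -1}
  ]
}}

```text
validation failed for argument at $.pl...
```

```bash
python3 - <<'E'
from h import *
p=np.load("jig.npy"); go(p,[0,-.06,.25]); st(p)
E
```

```text
shift mm [ 465.1 -374.1  -18.7] units [ 2.326 -1.871 -0.093] turn [0.     0.     1.1954] t 0.95
t 0.95 jig pos mm [-330.4 -557.2  231.3] F jig [0.31 0.56 0.04] w 0.0857
```

Call:
{"method": "send_rows", "body": {
  "plan": [
    {"x": 0.9,"y": -0.72,"z": -0.05,"ax": 0,"ay": 0,"az": 0.45,"gripper": -1},
    {"x": 0.9,"y": -0.72,"z": -0.05,"ax": 0,"ay": 0,"az": 0.45,"gripper": -1},
    {"x": 0.9,"y": -0.72,"z": -0.05,"ax": 0,"ay": 0,"az": 0.45,"gripper": -1},
    {"x": 0.9,"y": -0.72,"z": -0.05,"ax": 0,"ay": 0,"az": 0.45,"gripper": -1},
    {"x": 0.9,"y": -0.72,"z": -0.05,"ax": 0,"ay": 0,"az": 0.45,"gripper": -1}
  ]
}}

```text
time: 1.45
ee_pos: [0.3857, -0.4057, 0.2416]
eef_rot: [[0.96, -0.278, 0.001], [-0.278, -0.96, -0.0], [0.001, -0.0, -1.0]]
force: [0.4, 0.5, -1.1]
gripper_width: 0.0122
```

```bash
python3 - <<'E'
from h import *
p=np.load("jig.npy"); go(p,[0,-.06,.25]); st(p)
E
```

```text
shift mm [  65.3 -358.3   -8.3] units [ 0.327 -1.791 -0.042] turn [-2.000e-04 -3.000e-04  7.423e-01] t 1.45
t 1.45 jig pos mm [-201.1 -363.6  241.6] F jig [ 0.48  0.39 -1.08] w 0.0122
```

Call:
{"method": "send_rows", "body": {
  "plan": [
    {"x": 0.17,"y": -0.95,"z": -0.02,"ax": 0,"ay": 0,"az": 0.4,"gripper": -1},
    {"x": 0.17,"y": -0.95,"z": -0.02,"ax": 0,"ay": 0,"az": 0.4,"gripper": -1},
    {"x": 0.17,"y": -0.95,"z": -0.02,"ax": 0,"ay": 0,"az": 0.4,"gripper": -1},
    {"x": 0.17,"y": -0.95,"z": -0.02,"ax": 0,"ay": 0,"az": 0.4,"gripper": -1},
    {"x": 0.17,"y": -0.95,"z": -0.02,"ax": 0,"ay": 0,"az": 0.4,"gripper": -1}
  ]
}}

```text
time: 1.95
ee_pos: [0.471, -0.2309, 0.2456]
eef_rot: [[0.616, -0.788, 0.001], [-0.788, -0.616, 0.001], [0.0, -0.001, -1.0]]
force: [-0.5, -0.7, 0.4]
gripper_width: 0.0
```

```bash
python3 - <<'E'
from h import *
p=np.load("jig.npy"); go(p,[0,-.06,.25]); st(p)
E
```

```text
shift mm [ -71.5 -153.9   -4.2] units [-0.358 -0.769 -0.021] turn [-6.000e-04  1.000e-04  3.442e-01] t 1.95
t 1.95 jig pos mm [ -95.1 -200.6  245.6] F jig [-0.6  -0.64  0.35] w 0.0
```

Call:
{"method": "send_rows", "body": {
  "plan": [
    {"x": -0.36,"y": -0.77,"z": -0.02,"ax": 0,"ay": 0,"az": 0.344,"gripper": -1},
    {"x": -0.36,"y": -0.77,"z": -0.02,"ax": 0,"ay": 0,"az": 0.344,"gripper": -1},
    {"x": -0.36,"y": -0.77,"z": -0.02,"ax": 0,"ay": 0,"az": 0.344,"gripper": -1},
    {"x": -0.36,"y": -0.77,"z": -0.02,"ax": 0,"ay": 0,"az": 0.344,"gripper": -1},
    {"x": -0.36,"y": -0.77,"z": -0.02,"ax": 0,"ay": 0,"az": 0.344,"gripper": -1}
  ]
}}

```text
time: 2.45
ee_pos: [0.529, -0.1178, 0.2417]
eef_rot: [[0.262, -0.965, -0.015], [-0.965, -0.262, 0.009], [-0.012, 0.012, -1.0]]
force: [0.1, -0.4, -0.7]
gripper_width: -0.0
```

```bash
python3 - <<'E'
from h import *
import pickle
p=np.load("jig.npy"); st(p); go(p,[0,-.06,.25])
o=get_obs(); im=snapshot("wrist"); cv2.imwrite("pics/w1.png",im[:,:,::-1]); pickle.dump(o,open("w1.pkl","wb"))
o=get_obs(); print(o['joint_velocities'].round(3))
E
```

```text
t 2.45 jig pos mm [-23.7 -95.5 241.7] F jig [ 0.09 -0.43 -0.66] w -0.0
shift mm [-31.9 -28.4  -8.3] units [-0.159 -0.142 -0.041] turn [0.0085 0.0072 0.0909] t 2.45
[ 0.152 -0.017 -0.21   0.004  0.066 -0.005  0.034]
```

View pics/w1.png

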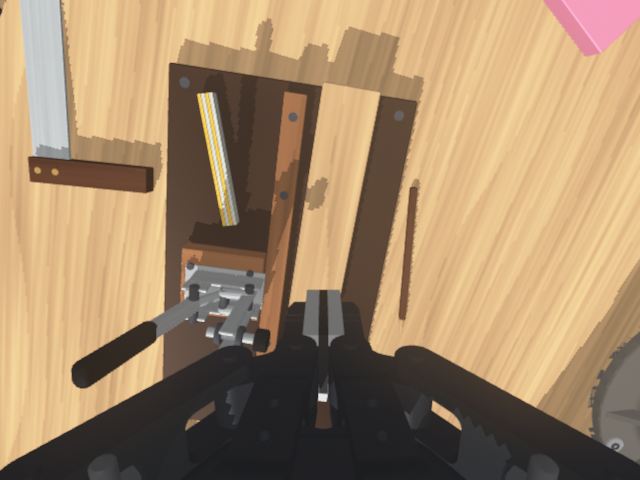

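Call:
{"method": "send_rows", "body": {
  "plan": [
    {"x": 0.05,"y": 0.1,"z": -0.1,"ax": 0.0085,"ay": 0.007,"az": 0.09,"gripper": -1},
    {"x": 0.05,"y": 0.1,"z": -0.1,"ax": 0.0085,"ay": 0.007,"az": 0.09,"gripper": -1},
    {"x": 0.05,"y": 0.1,"z": -0.1,"ax": 0.0085,"ay": 0.007,"az": 0.09,"gripper": -1},
    {"x": 0.05,"y": 0.1,"z": -0.1,"ax": 0.0085,"ay": 0.007,"az": 0.09,"gripper": -1},
    {"x": 0.05,"y": 0.1,"z": -0.1,"ax": 0.0085,"ay": 0.007,"az": 0.09,"gripper": -1}
  ]
}}

```text
time: 3.0
ee_pos: [0.5125, -0.133, 0.2611]
eef_rot: [[0.127, -0.992, -0.001], [-0.992, -0.127, 0.001], [-0.001, 0.001, -1.0]]
force: [0.2, 0.2, 0.1]
gripper_width: 0.0003
```

```bash
python3 - <<'E'
from h import *
import pickle
p=np.load("jig.npy"); st(p); go(p,[0,-.06,.25])
o=get_obs(); print(o['joint_velocities'].round(3));im=snapshot("wrist"); cv2.imwrite("pics/w2.png",im[:,:,::-1]); pickle.dump(o,open("w2.pkl","wb"))
g=im[:,:,::-1]
cv2.imwrite("pics/w2a.png",cv2.resize(g[30:260,140:460],None,fx=2.5,fy=2.5,interpolation=cv2.INTER_CUBIC))
E
```

```text
t 3.0 jig pos mm [ -41.9 -108.5  261.1] F jig [0.25 0.21 0.11] w 0.0003
shift mm [-48.3 -42.2  11.1] units [-0.242 -0.211  0.056] turn [0.0006 0.0004 0.003 ] t 3.0
[ 0.01   0.004  0.006 -0.001 -0.001  0.002 -0.002]
```

View pics/w2.png

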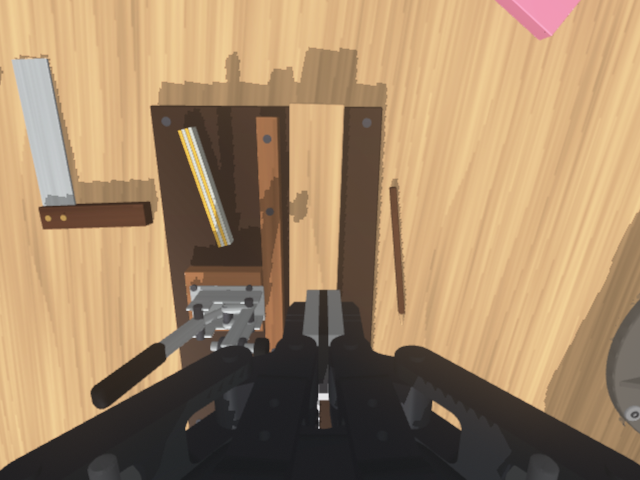

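View pics/w2a.png

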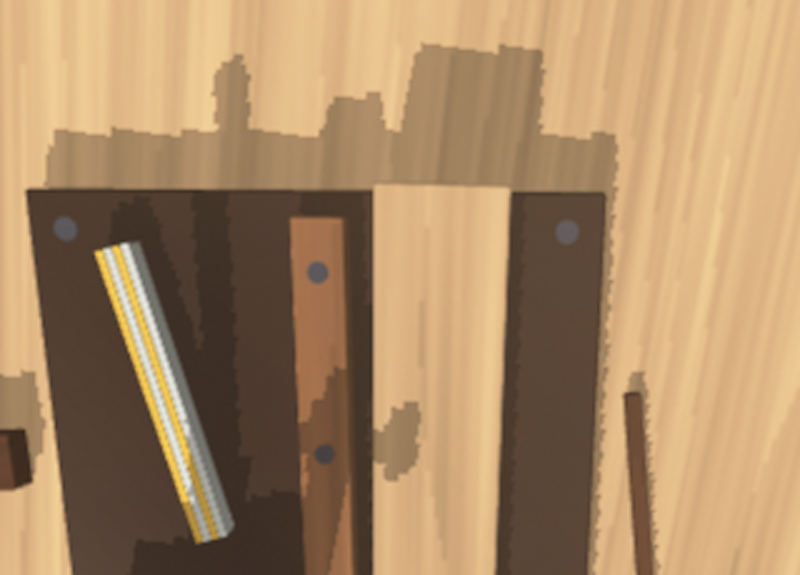

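The wrist picture shows the tail end: base corners at crop px (28,190) and (605,194), fence end corners at (290,217) and (343,217), rail tail corners at (373,184) and (510,187). I'll refine the fit with these.

```bash
cat > fit2.py <<'E'
from h import *
import pickle
o=pickle.load(open("w2.pkl","rb"))
cv=lambda a:np.array(a)/2.5+[140,30]
P=np.array([[125,-200,18],[-100,-200,18],[20,-190,36],[0,-190,36]])/1e3; U=cv([[28,190],[605,194],[290,217],[343,217]])
# line obs: point on image must lie on line x=const
def lined(p,x,z,u):
    a,b=proj("wrist",jig2w(p,[[x,-.2,z],[x,-.05,z]]),o); d=(b-a)/np.linalg.norm(b-a); n=np.array([-d[1],d[0]]); return (u-a)@n
def f(p):
    r=list((proj("wrist",jig2w(p,P),o)-U).ravel())
    r+=[lined(p,.125,.018,cv([70,575])),lined(p,-.1,.018,cv([588,575])),lined(p,.02,.036,cv([304,575]))]
    return np.array(r)
r=least_squares(f,[.54,-.02,.12]); p=r.x; print(p.round(4),r.fun.round(1))
np.save("jig.npy",p)
T=cv([[373,184],[510,187]]); 
def g(q):
    def w(X): return jig2w(p,jig2w(q,X))
    rr=list((proj("wrist",w(np.array([[25,-115,40],[-25,-115,40]])/1e3),o)-T).ravel())
    for x,u in ((.025,cv([373,575])),(-.025,cv([497,575]))):
        a,b=proj("wrist",w([[x,-.115,.04],[x,0,.04]]),o); d=(b-a)/np.linalg.norm(b-a); rr.append((u-a)@np.array([-d[1],d[0]]))
    return np.array(rr)
q=least_squares(g,[-.035,-.085,0]); print("rail",q.x.round(4),q.fun.round(1))
E
python3 fit2.py; python3 - <<'E'
from h import *
p=np.load('jig.npy')
# overlay on top & wrist & scene
import pickle
o=pickle.load(open("w2.pkl","rb"))
pts=np.array([[125,190,18],[125,-200,18],[-100,-200,18],[-100,190,18],[0,110,36],[0,-190,36],[76,0,78],[76+115*np.cos(1.23),0,78+115*np.sin(1.23)]])/1e3
for n,f in (("top","top0"),("scene","scene0"),("wrist","w2")):
    im=cv2.imread(f"pics/{f}.png"); uv=proj(n,jig2w(p,pts),o); print(n,uv.round(0).tolist())
    for u in uv: cv2.circle(im,tuple(int(round(v)) for v in u),2,(0,255,0),-1)
    cv2.imwrite(f"pics/ov_{n}.png",im)
E
```

```text
[ 0.5408 -0.0172  0.1204] [-2.1 -0.5  1.5 -0.2 -0.1  0.4  0.4  0.5 -0.3  0.4  0.3]
rail [-0.0343 -0.0866 -0.0149] [-0.3 -0.1  0.2  0.1  0.3 -0.3]
top [[267.0, 194.0], [410.0, 170.0], [427.0, 251.0], [280.0, 277.0], [304.0, 233.0], [417.0, 214.0], [341.0, 193.0], [339.0, 166.0]]
scene [[390.0, 256.0], [343.0, 375.0], [244.0, 346.0], [307.0, 236.0], [333.0, 259.0], [288.0, 350.0], [350.0, 285.0], [369.0, 253.0]]
wrist [[189.0, 432.0], [149.0, 106.0], [383.0, 107.0], [367.0, 433.0], [285.0, 390.0], [278.0, 117.0], [199.0, 323.0], [95.0, 403.0]]
```

```bash
cd pics; python3 -c "
import cv2,numpy as np
a=cv2.resize(cv2.imread('ov_top.png')[140:310,240:480],None,fx=2,fy=2)
b=cv2.resize(cv2.imread('ov_wrist.png')[60:460,60:460],(340,340))
cv2.imwrite('ovs.png',cv2.hconcat([a[:340],b]))"
```

```text
(no output)
```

View pics/ovs.png

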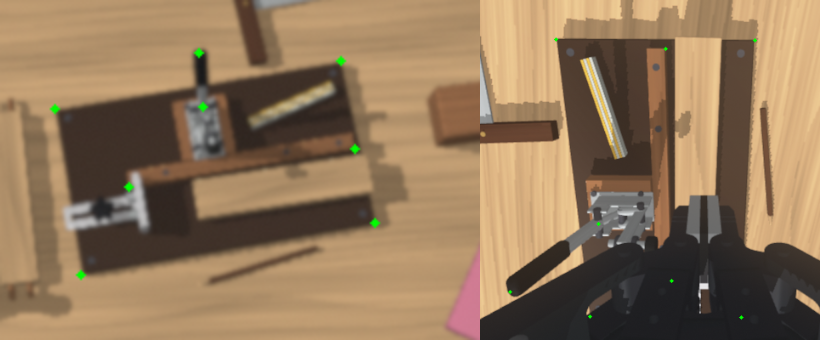

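```bash
python3 - <<'E'
from h import *
p=np.load("jig.npy"); st(p); go(p,[-.095,-.086,.1])
# plate face estimate from top image
uv=np.array([[230,290],[244,378]])/3.3+[240,140]
for u in uv:
    r=least_squares(lambda s:(proj("top",jig2w(p,[s[0],s[1],.06]))-u).ravel(),[0,.1]); print("plate top edge",r.x.round(4))
E
```

```text
t 3.05 jig pos mm [ -42.1 -111.9  261.1] F jig [-0.44 -0.17  0.26] w -0.0002
shift mm [-26.2  52.5 161.2] units [-0.131  0.263  0.806] turn [0.0007 0.0004 0.0039] t 3.05
plate top edge [0.0046 0.0932]
plate top edge [-0.0657  0.0943]
```

Call:
{"method": "send_rows", "body": {
  "plan": [
    {"x": -0.13,"y": 0.26,"z": 0.8,"ax": 0,"ay": 0,"az": 0.004,"gripper": -1},
    {"x": -0.13,"y": 0.26,"z": 0.8,"ax": 0,"ay": 0,"az": 0.004,"gripper": -1},
    {"x": -0.13,"y": 0.26,"z": 0.8,"ax": 0,"ay": 0,"az": 0.004,"gripper": -1},
    {"x": -0.13,"y": 0.26,"z": 0.8,"ax": 0,"ay": 0,"az": 0.004,"gripper": -1},
    {"x": -0.13,"y": 0.26,"z": 0.8,"ax": 0,"ay": 0,"az": 0.004,"gripper": -1}
  ]
}}

```text
time: 3.55
ee_pos: [0.4548, -0.1142, 0.0991]
eef_rot: [[0.118, -0.993, -0.006], [-0.993, -0.118, 0.001], [-0.001, 0.006, -1.0]]
force: [0.1, -0.7, -0.4]
gripper_width: -0.0
```

```bash
python3 - <<'E'
from h import *
import pickle
p=np.load("jig.npy"); st(p); go(p,[-.095,-.086,.028])
o=get_obs();im=snapshot("wrist"); cv2.imwrite("pics/w3.png",im[:,:,::-1])
E
```

```text
t 3.55 jig pos mm [-97.  -86.   99.1] F jig [-0.   -0.67 -0.37] w -0.0
shift mm [ 0.1 -2.4 71.1] units [ 0.    -0.012  0.355] turn [ 0.0038  0.0009 -0.0011] t 3.55
```

View pics/w3.png

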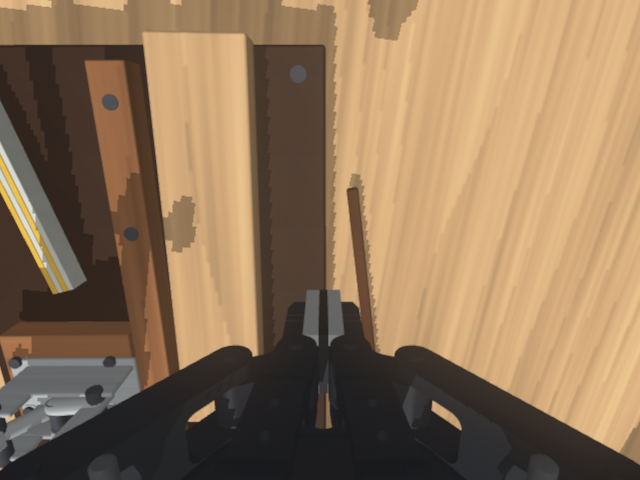

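Call:
{"method": "send_rows", "body": {
  "plan": [
    {"x": 0,"y": -0.012,"z": 0.355,"ax": 0.004,"ay": 0,"az": 0,"gripper": -1},
    {"x": 0,"y": -0.012,"z": 0.355,"ax": 0.004,"ay": 0,"az": 0,"gripper": -1},
    {"x": 0,"y": -0.06,"z": 0.355,"ax": 0.004,"ay": 0,"az": 0,"gripper": -1},
    {"x": 0,"y": -0.06,"z": 0.355,"ax": 0.004,"ay": 0,"az": 0,"gripper": -1},
    {"x": 0,"y": -0.06,"z": 0.355,"ax": 0.004,"ay": 0,"az": 0,"gripper": -1}
  ]
}}

```text
time: 4.1
ee_pos: [0.471, -0.1131, 0.0323]
eef_rot: [[0.119, -0.993, 0.008], [-0.993, -0.119, 0.001], [0.0, -0.008, -1.0]]
force: [0.5, -0.5, -0.3]
gripper_width: 0.0001
```

```bash
python3 - <<'E'
from h import *
p=np.load("jig.npy"); st(p); go(p,[-.085,-.086,.028])
E
```

```text
t 4.1 jig pos mm [-80.8 -86.9  32.3] F jig [ 0.48 -0.58 -0.28] w 0.0001
shift mm [-0.8  4.3  4.2] units [-0.004  0.021  0.021] turn [-0.0054 -0.     -0.0008] t 4.1
```

Call:
{"method": "send_rows", "body": {
  "plan": [
    {"x": 0,"y": -0.01,"z": 0,"ax": 0,"ay": 0,"az": 0,"gripper": -1},
    {"x": 0,"y": -0.02,"z": 0,"ax": 0,"ay": 0,"az": 0,"gripper": -1},
    {"x": 0,"y": -0.03,"z": 0,"ax": 0,"ay": 0,"az": 0,"gripper": -1},
    {"x": 0,"y": -0.04,"z": 0,"ax": 0,"ay": 0,"az": 0,"gripper": -1},
    {"x": 0,"y": -0.05,"z": 0,"ax": 0,"ay": 0,"az": 0,"gripper": -1}
  ]
}}

```text
time: 4.6
ee_pos: [0.4794, -0.1116, 0.0307]
eef_rot: [[0.119, -0.993, 0.006], [-0.993, -0.119, 0.001], [-0.0, -0.006, -1.0]]
force: [0.3, -0.5, 0.9]
gripper_width: 0.0002
```

```bash
python3 - <<'E'
from h import *
p=np.load("jig.npy"); st(p); go(p,[-.0645,-.086,.028])
E
```

```text
t 4.6 jig pos mm [-72.3 -86.4  30.7] F jig [ 0.26 -0.52  0.88] w 0.0002
shift mm [-0.4 -7.8  2.8] units [-0.002 -0.039  0.014] turn [-0.0037  0.0001 -0.0008] t 4.6
```

Call:
{"method": "send_rows", "body": {
  "plan": [
    {"x": 0,"y": -0.01,"z": 0.01,"ax": -0.003,"ay": 0,"az": 0,"gripper": -1},
    {"x": 0,"y": -0.02,"z": 0.01,"ax": -0.003,"ay": 0,"az": 0,"gripper": -1},
    {"x": 0,"y": -0.03,"z": 0.01,"ax": -0.003,"ay": 0,"az": 0,"gripper": -1},
    {"x": 0,"y": -0.035,"z": 0.01,"ax": -0.003,"ay": 0,"az": 0,"gripper": -1},
    {"x": 0,"y": -0.04,"z": 0.01,"ax": -0.003,"ay": 0,"az": 0,"gripper": -1}
  ]
}}

```text
time: 5.1
ee_pos: [0.4833, -0.1113, 0.0285]
eef_rot: [[0.117, -0.993, -0.006], [-0.993, -0.117, 0.002], [-0.003, 0.005, -1.0]]
force: [-25.9, -1.5, 35.2]
gripper_width: -0.0
```

```bash
python3 - <<'E'
from h import *
p=np.load("jig.npy"); st(p); go(p,[-.0645,-.086,.028])
E
```

```text
t 5.1 jig pos mm [-68.4 -86.5  28.5] F jig [-25.93   1.67  35.21] w -0.0
shift mm [-0.5 -3.9  0.5] units [-0.002 -0.019  0.003] turn [ 0.0034  0.0016 -0.002 ] t 5.1
```

Call:
{"method": "send_rows", "body": {
  "plan": [
    {"x": 0,"y": 0.01,"z": -0.01,"ax": 0,"ay": 0,"az": 0,"gripper": -1},
    {"x": 0,"y": 0.03,"z": -0.01,"ax": 0,"ay": 0,"az": 0,"gripper": -1},
    {"x": 0,"y": 0.04,"z": -0.01,"ax": 0,"ay": 0,"az": 0,"gripper": -1}
  ]
}}

```text
time: 5.4
ee_pos: [0.4789, -0.1117, 0.0305]
eef_rot: [[0.119, -0.993, 0.001], [-0.993, -0.119, 0.0], [-0.0, -0.001, -1.0]]
force: [-0.3, 0.1, -0.2]
gripper_width: 0.0
```

```bash
python3 - <<'E'
from h import *
p=np.load("jig.npy"); st(p); go(p,[-.0645,-.086,.028])
o=get_obs();im=snapshot("wrist"); cv2.imwrite("pics/w4.png",im[:,:,::-1])
im=snapshot("top"); cv2.imwrite("pics/top1.png",cv2.resize(im[140:310,240:480,::-1],None,fx=3.3,fy=3.3,interpolation=cv2.INTER_CUBIC))
st(p)
E
```

```text
t 5.4 jig pos mm [-72.8 -86.4  30.5] F jig [-0.27  0.15 -0.24] w 0.0
shift mm [-0.4 -8.2  2.5] units [-0.002 -0.041  0.013] turn [-0.0005  0.0001 -0.0008] t 5.4
t 5.5 jig pos mm [-72.7 -86.3  30.6] F jig [-0.92  0.08 -0.84] w -0.0004
```

View pics/w4.png

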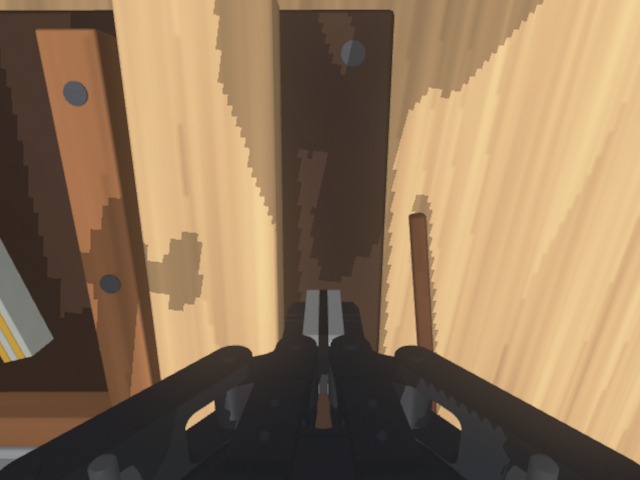

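View pics/top1.png

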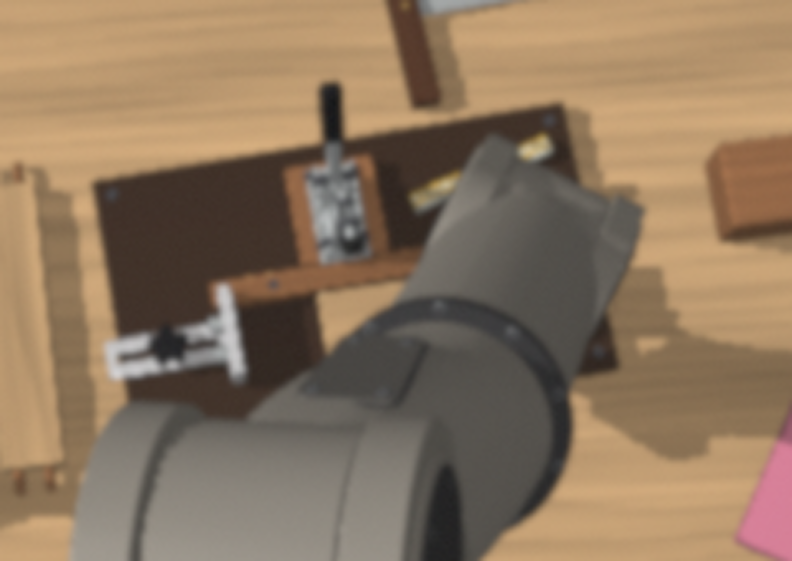

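```bash
cat > edge.py <<'E'
from h import *
import sys
# usage: predict rail outlines in an image to compare
E
python3 - <<'E'
from h import *
p=np.load("jig.npy"); o=get_obs()
im=cv2.imread("pics/w4.png")
def line(X,Y,col):
    a,b=proj("wrist",jig2w(p,[X,Y]),o); cv2.line(im,tuple(int(v) for v in a.round()),tuple(int(v) for v in b.round()),col,1)
line([0,-.19,.036],[0,-.08,.036],(0,255,0)); line([.02,-.19,.036],[.02,-.08,.036],(0,255,0)); line([-.1,-.2,.018],[-.1,-.08,.018],(0,255,0))
q=[-.0343,-.0866,-.0149]
for x in (.025,-.025):
    A=jig2w(q,[[x,-.115,.04],[x,.02,.04]]); line(A[0],A[1],(255,0,0))
cv2.imwrite("pics/w4o.png",im)
E
```

```text
(no output)
```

View pics/w4o.png

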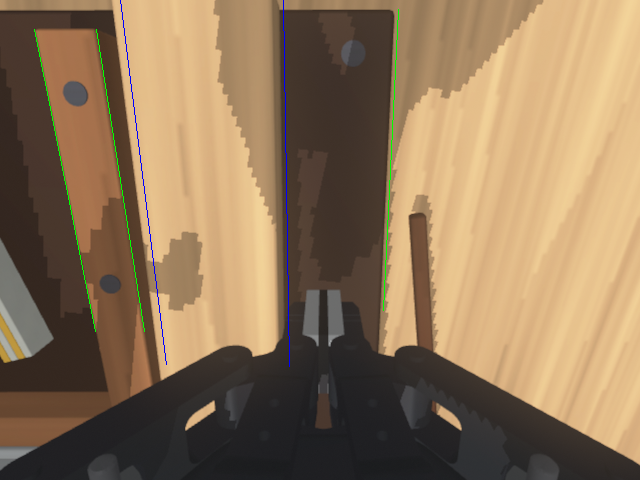

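Call:
{"method": "send_rows", "body": {
  "plan": [
    {"x": 0,"y": 0,"z": -0.015,"ax": 0,"ay": 0,"az": 0,"gripper": -1},
    {"x": 0,"y": -0.01,"z": -0.015,"ax": 0,"ay": 0,"az": 0,"gripper": -1},
    {"x": 0,"y": -0.02,"z": -0.015,"ax": 0,"ay": 0,"az": 0,"gripper": -1},
    {"x": 0,"y": -0.03,"z": -0.015,"ax": 0,"ay": 0,"az": 0,"gripper": -1}
  ]
}}

```text
time: 5.9
ee_pos: [0.4855, -0.1109, 0.0337]
eef_rot: [[0.119, -0.993, 0.001], [-0.993, -0.119, 0.0], [-0.0, -0.001, -1.0]]
force: [-0.6, 0.2, -0.0]
gripper_width: -0.0
```

```bash
python3 - <<'E'
from h import *
p=np.load("jig.npy"); st(p); go(p,[-.0645,-.086,.033])
E
```

```text
t 5.9 jig pos mm [-66.1 -86.4  33.7] F jig [-0.56  0.22 -0.04] w -0.0
shift mm [-0.4 -1.6  0.7] units [-0.002 -0.008  0.004] turn [-0.0007  0.0001 -0.0007] t 5.9
```

Now at x −66 with no force. I'll continue slowly at 1 mm per row.

Call:
{"method": "send_rows", "body": {
  "plan": [
    {"x": 0,"y": -0.005,"z": 0,"ax": 0,"ay": 0,"az": 0,"gripper": -1},
    {"x": 0,"y": -0.01,"z": 0,"ax": 0,"ay": 0,"az": 0,"gripper": -1},
    {"x": 0,"y": -0.015,"z": 0,"ax": 0,"ay": 0,"az": 0,"gripper": -1},
    {"x": 0,"y": -0.02,"z": 0,"ax": 0,"ay": 0,"az": 0,"gripper": -1}
  ]
}}

```text
time: 6.3
ee_pos: [0.4891, -0.1105, 0.0337]
eef_rot: [[0.119, -0.993, 0.001], [-0.993, -0.119, 0.0], [-0.0, -0.001, -1.0]]
force: [-0.5, 0.4, -0.1]
gripper_width: 0.0
```

```bash
python3 - <<'E'
from h import *
p=np.load("jig.npy"); st(p)
E
```

```text
t 6.3 jig pos mm [-62.5 -86.4  33.7] F jig [-0.49  0.43 -0.12] w 0.0
```

Call:
{"method": "send_rows", "body": {
  "plan": [
    {"x": 0,"y": -0.005,"z": 0,"ax": 0,"ay": 0,"az": 0,"gripper": -1},
    {"x": 0,"y": -0.01,"z": 0,"ax": 0,"ay": 0,"az": 0,"gripper": -1},
    {"x": 0,"y": -0.015,"z": 0,"ax": 0,"ay": 0,"az": 0,"gripper": -1}
  ]
}}

```text
time: 6.6
ee_pos: [0.4918, -0.1102, 0.0336]
eef_rot: [[0.119, -0.993, 0.0], [-0.993, -0.119, 0.0], [-0.0, -0.0, -1.0]]
force: [-3.3, -0.2, 1.8]
gripper_width: 0.0002
```

```bash
python3 - <<'E'
from h import *
p=np.load("jig.npy"); st(p)
E
```

```text
t 6.6 jig pos mm [-59.8 -86.4  33.6] F jig [-3.27  0.19  1.82] w 0.0002
```

Call:
{"method": "send_rows", "body": {
  "plan": [
    {"x": 0,"y": -0.005,"z": 0,"ax": 0,"ay": 0,"az": 0,"gripper": -1}
  ]
}}

```text
time: 6.7
ee_pos: [0.4929, -0.1101, 0.0337]
eef_rot: [[0.119, -0.993, 0.001], [-0.993, -0.119, 0.0], [-0.0, -0.001, -1.0]]
force: [-2.6, -0.9, 1.1]
gripper_width: 0.0002
```

```bash
python3 - <<'E'
from h import *
p=np.load("jig.npy"); st(p)
o=get_obs();im=snapshot("wrist"); cv2.imwrite("pics/w5.png",im[:,:,::-1]); st(p)
E
```

```text
t 6.7 jig pos mm [-58.6 -86.5  33.7] F jig [-2.72 -0.59  1.12] w 0.0002
t 6.75 jig pos mm [-58.3 -86.4  33.7] F jig [-1.48 -0.19  0.1 ] w -0.0
```

View pics/w5.png

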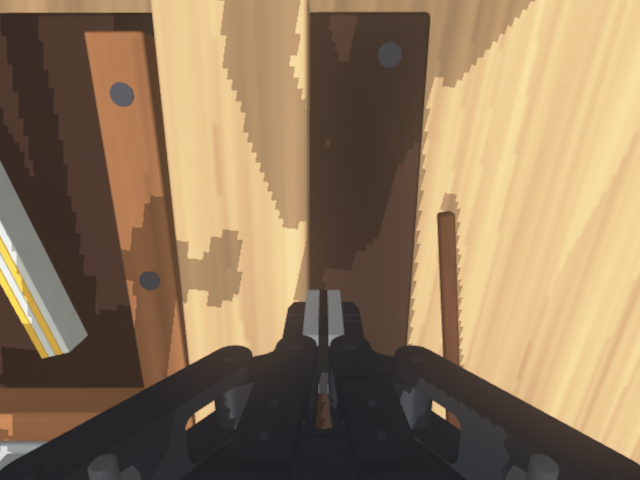

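Call:
{"method": "send_rows", "body": {
  "plan": [
    {"x": 0,"y": -0.005,"z": 0,"ax": 0,"ay": 0,"az": 0,"gripper": -1},
    {"x": 0,"y": -0.01,"z": 0,"ax": 0,"ay": 0,"az": 0,"gripper": -1}
  ]
}}

```text
time: 6.95
ee_pos: [0.4951, -0.1098, 0.0337]
eef_rot: [[0.119, -0.993, 0.001], [-0.993, -0.119, 0.0], [-0.0, -0.001, -1.0]]
force: [-1.7, -1.3, -1.0]
gripper_width: 0.0001
```

```bash
python3 - <<'E'
from h import *
p=np.load("jig.npy"); st(p)
E
```

```text
t 6.95 jig pos mm [-56.4 -86.5  33.7] F jig [-1.81 -1.07 -0.95] w 0.0001
```

Call:
{"method": "send_rows", "body": {
  "plan": [
    {"x": 0,"y": -0.005,"z": 0,"ax": 0,"ay": 0,"az": 0,"gripper": -1},
    {"x": 0,"y": -0.008,"z": 0,"ax": 0,"ay": 0,"az": 0,"gripper": -1}
  ]
}}

```text
time: 7.15
ee_pos: [0.4962, -0.1097, 0.0336]
eef_rot: [[0.119, -0.993, 0.0], [-0.993, -0.119, 0.0], [-0.0, -0.0, -1.0]]
force: [-6.8, -1.9, 4.0]
gripper_width: 0.0003
```

```bash
python3 - <<'E'
from h import *
p=np.load("jig.npy"); st(p)
E
```

```text
t 7.15 jig pos mm [-55.3 -86.5  33.6] F jig [-6.94 -1.12  4.05] w 0.0003
```

Call:
{"method": "send_rows", "body": {
  "plan": [
    {"x": 0,"y": -0.005,"z": 0,"ax": 0,"ay": 0,"az": 0,"gripper": -1},
    {"x": 0,"y": -0.005,"z": 0,"ax": 0,"ay": 0,"az": 0,"gripper": -1}
  ]
}}

```text
time: 7.35
ee_pos: [0.4963, -0.1097, 0.0336]
eef_rot: [[0.118, -0.993, -0.001], [-0.993, -0.118, 0.001], [-0.001, 0.001, -1.0]]
force: [-10.6, -1.7, 8.5]
gripper_width: 0.0001
```

```bash
python3 - <<'E'
from h import *
p=np.load("jig.npy"); st(p)
o=get_obs();im=snapshot("wrist"); cv2.imwrite("pics/w6.png",im[:,:,::-1]); st(p)
E
```

```text
t 7.35 jig pos mm [-55.3 -86.5  33.6] F jig [-10.78  -0.44   8.46] w 0.0001
t 7.4 jig pos mm [-55.3 -86.5  33.6] F jig [-8.84  0.14  9.17] w -0.0001
```

View pics/w6.png

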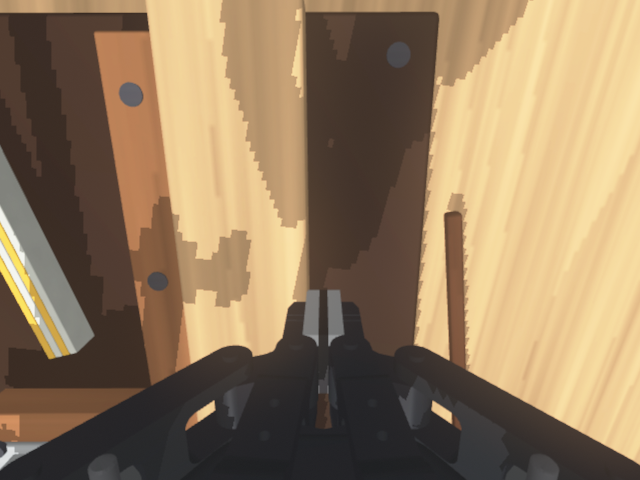

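Call:
{"method": "send_rows", "body": {
  "plan": [
    {"x": 0,"y": 0.03,"z": 0,"ax": 0,"ay": 0,"az": 0,"gripper": -1},
    {"x": 0,"y": 0.06,"z": -0.05,"ax": 0,"ay": 0,"az": 0,"gripper": -1},
    {"x": 0.1,"y": 0.06,"z": -0.25,"ax": 0,"ay": 0,"az": 0,"gripper": -1},
    {"x": 0.35,"y": 0.05,"z": -0.35,"ax": 0,"ay": 0,"az": 0,"gripper": -1},
    {"x": 0.6,"y": 0,"z": -0.35,"ax": 0,"ay": 0,"az": 0,"gripper": -1}
  ]
}}

```text
time: 7.9
ee_pos: [0.5116, -0.225, 0.1071]
eef_rot: [[0.121, -0.993, 0.006], [-0.993, -0.121, 0.001], [0.0, -0.006, -1.0]]
force: [1.9, 0.5, 0.2]
gripper_width: -0.0001
```

```bash
python3 - <<'E'
from h import *
p=np.load("jig.npy"); st(p); go(p,[-.027,-.232,.1])
E
```

```text
t 7.9 jig pos mm [ -53.9 -202.8  107.1] F jig [1.99 0.31 0.24] w -0.0001
shift mm [ 29.2 -26.8   7.3] units [ 0.146 -0.134  0.036] turn [-0.0035 -0.0001  0.0006] t 7.9
```

Call:
{"method": "send_rows", "body": {
  "plan": [
    {"x": 0.14,"y": -0.13,"z": 0.04,"ax": 0,"ay": 0,"az": 0,"gripper": -1},
    {"x": 0.14,"y": -0.13,"z": 0.04,"ax": 0,"ay": 0,"az": 0,"gripper": -1},
    {"x": 0.14,"y": -0.13,"z": 0.04,"ax": 0,"ay": 0,"az": 0,"gripper": -1}
  ]
}}

```text
time: 8.2
ee_pos: [0.5393, -0.2495, 0.0957]
eef_rot: [[0.118, -0.993, 0.001], [-0.993, -0.118, 0.0], [0.0, -0.001, -1.0]]
force: [-0.9, -0.3, 0.2]
gripper_width: 0.0
```

```bash
python3 - <<'E'
from h import *
p=np.load("jig.npy"); st(p); go(p,[-.027,-.230,.033])
o=get_obs();im=snapshot("wrist"); cv2.imwrite("pics/w7.png",im[:,:,::-1])
im=snapshot("scene"); cv2.imwrite("pics/s7.png",cv2.resize(im[220:400,220:420,::-1],None,fx=3.3,fy=3.3,interpolation=cv2.INTER_CUBIC))
E
```

```text
t 8.2 jig pos mm [ -29.4 -230.5   95.7] F jig [-0.94 -0.24  0.2 ] w 0.0
shift mm [-0.5 -2.3 62.7] units [-0.002 -0.012  0.314] turn [-0.0004 -0.     -0.0015] t 8.2
```

View pics/s7.png

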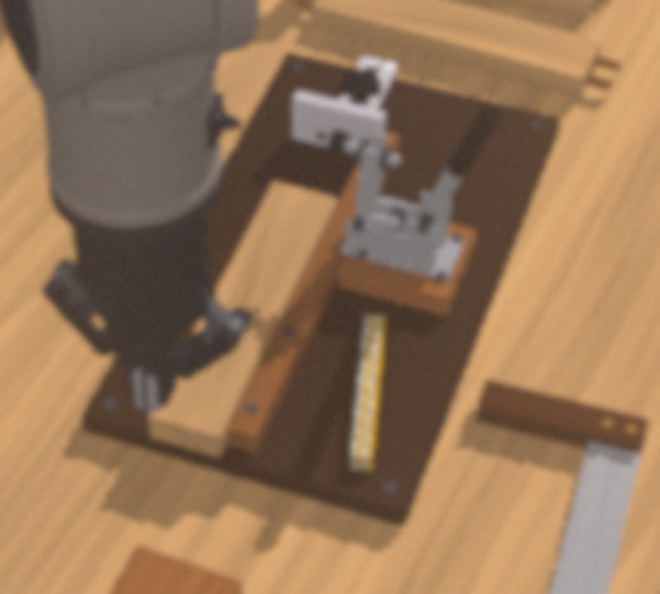

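View pics/w7.png

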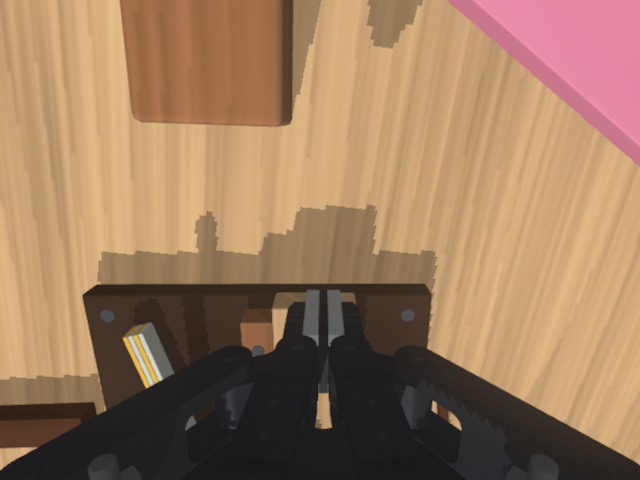

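Call:
{"method": "send_rows", "body": {
  "plan": [
    {"x": 0.01,"y": -0.012,"z": 0.2,"ax": 0,"ay": 0,"az": 0,"gripper": -1},
    {"x": 0.01,"y": -0.012,"z": 0.31,"ax": 0,"ay": 0,"az": 0,"gripper": -1},
    {"x": 0.01,"y": -0.012,"z": 0.31,"ax": 0,"ay": 0,"az": 0,"gripper": -1},
    {"x": 0.01,"y": -0.012,"z": 0.31,"ax": 0,"ay": 0,"az": 0,"gripper": -1}
  ]
}}

```text
time: 8.7
ee_pos: [0.5421, -0.2503, 0.0344]
eef_rot: [[0.119, -0.993, 0.001], [-0.993, -0.119, 0.0], [-0.0, -0.001, -1.0]]
force: [1.4, -0.0, 1.2]
gripper_width: -0.0001
```

```bash
python3 - <<'E'
from h import *
p=np.load("jig.npy"); st(p)
E
```

```text
t 8.7 jig pos mm [ -26.7 -231.6   34.4] F jig [ 1.38 -0.2   1.18] w -0.0001
```

Call:
{"method": "send_rows", "body": {
  "plan": [
    {"x": -0.02,"y": 0,"z": 0,"ax": 0,"ay": 0,"az": 0,"gripper": -1},
    {"x": -0.04,"y": 0,"z": 0,"ax": 0,"ay": 0,"az": 0,"gripper": -1},
    {"x": -0.06,"y": 0,"z": 0,"ax": 0,"ay": 0,"az": 0,"gripper": -1},
    {"x": -0.08,"y": 0,"z": 0,"ax": 0,"ay": 0,"az": 0,"gripper": -1},
    {"x": -0.1,"y": 0,"z": 0,"ax": 0,"ay": 0,"az": 0,"gripper": -1}
  ]
}}

```text
time: 9.2
ee_pos: [0.54, -0.2306, 0.0339]
eef_rot: [[0.119, -0.993, 0.002], [-0.993, -0.119, 0.0], [0.0, -0.001, -1.0]]
force: [0.0, -2.9, 1.5]
gripper_width: 0.0001
```

Call:
{"method": "send_rows", "body": {
  "plan": [
    {"x": -0.015,"y": 0,"z": 0,"ax": 0,"ay": 0,"az": 0,"gripper": -1},
    {"x": -0.03,"y": 0,"z": 0,"ax": 0,"ay": 0,"az": 0,"gripper": -1},
    {"x": -0.045,"y": 0,"z": 0,"ax": 0,"ay": 0,"az": 0,"gripper": -1},
    {"x": -0.06,"y": 0,"z": 0,"ax": 0,"ay": 0,"az": 0,"gripper": -1},
    {"x": -0.075,"y": 0,"z": 0,"ax": 0,"ay": 0,"az": 0,"gripper": -1}
  ]
}}

```text
time: 9.7
ee_pos: [0.5381, -0.2158, 0.0336]
eef_rot: [[0.119, -0.993, 0.001], [-0.993, -0.119, 0.0], [-0.0, -0.001, -1.0]]
force: [1.3, -3.8, 2.6]
gripper_width: 0.0001
```

```bash
python3 - <<'E'
from h import *
p=np.load("jig.npy"); st(p)
im=snapshot("scene"); cv2.imwrite("pics/s8.png",cv2.resize(im[220:400,220:420,::-1],None,fx=3.3,fy=3.3,interpolation=cv2.INTER_CUBIC))
im=snapshot("wrist"); cv2.imwrite("pics/w8.png",im[:,:,::-1])
E
```

```text
t 9.7 jig pos mm [ -26.5 -196.9   33.6] F jig [ 0.84 -3.89  2.63] w 0.0001
```

View pics/s8.png

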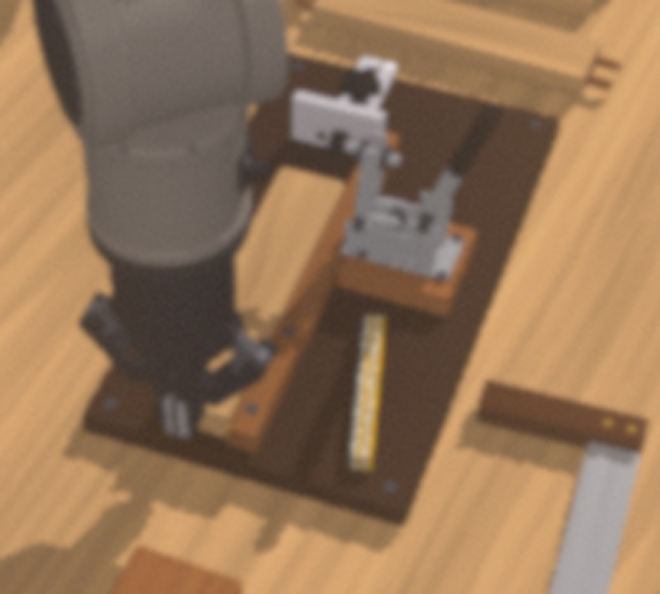

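View pics/w8.png

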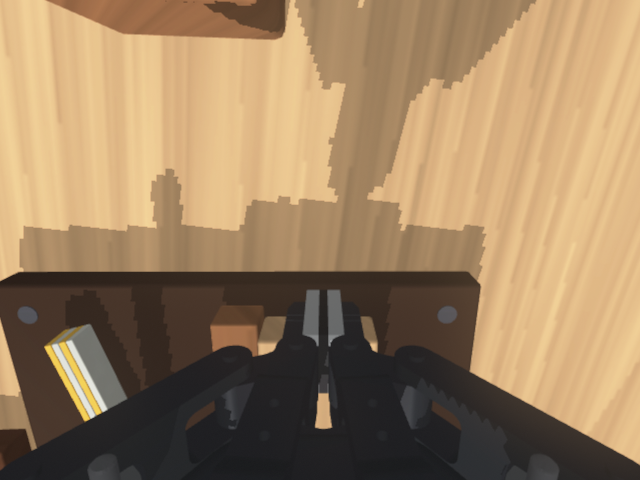

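Call:
{"method": "send_rows", "body": {
  "plan": [
    {"x": -0.015,"y": 0,"z": 0,"ax": 0,"ay": 0,"az": 0,"gripper": -1},
    {"x": -0.03,"y": 0,"z": 0,"ax": 0,"ay": 0,"az": 0,"gripper": -1},
    {"x": -0.045,"y": 0,"z": 0,"ax": 0,"ay": 0,"az": 0,"gripper": -1},
    {"x": -0.06,"y": 0,"z": 0,"ax": 0,"ay": 0,"az": 0,"gripper": -1},
    {"x": -0.075,"y": 0,"z": 0,"ax": 0,"ay": 0,"az": 0,"gripper": -1}
  ]
}}

```text
time: 10.3
ee_pos: [0.5362, -0.2006, 0.0335]
eef_rot: [[0.119, -0.993, 0.001], [-0.993, -0.119, 0.001], [-0.001, -0.001, -1.0]]
force: [0.6, -1.7, -1.3]
gripper_width: -0.0004
```

Call:
{"method": "send_rows", "body": {
  "plan": [
    {"x": -0.01,"y": 0,"z": 0,"ax": 0,"ay": 0,"az": 0,"gripper": -1},
    {"x": -0.02,"y": 0,"z": 0,"ax": 0,"ay": 0,"az": 0,"gripper": -1},
    {"x": -0.03,"y": 0,"z": 0,"ax": 0,"ay": 0,"az": 0,"gripper": -1},
    {"x": -0.04,"y": 0,"z": 0,"ax": 0,"ay": 0,"az": 0,"gripper": -1},
    {"x": -0.05,"y": 0,"z": 0,"ax": 0,"ay": 0,"az": 0,"gripper": -1}
  ]
}}

```text
time: 10.8
ee_pos: [0.5351, -0.1909, 0.0336]
eef_rot: [[0.119, -0.993, 0.001], [-0.993, -0.119, 0.0], [-0.0, -0.001, -1.0]]
force: [0.1, -1.4, 0.1]
gripper_width: -0.0001
```

```bash
python3 - <<'E'
from h import *
p=np.load("jig.npy"); st(p)
im=snapshot("scene"); cv2.imwrite("pics/s9.png",cv2.resize(im[220:400,220:420,::-1],None,fx=3.3,fy=3.3,interpolation=cv2.INTER_CUBIC))
E
```

```text
t 10.8 jig pos mm [ -26.5 -171.8   33.6] F jig [-0.05 -1.38  0.09] w -0.0001
```

View pics/s9.png

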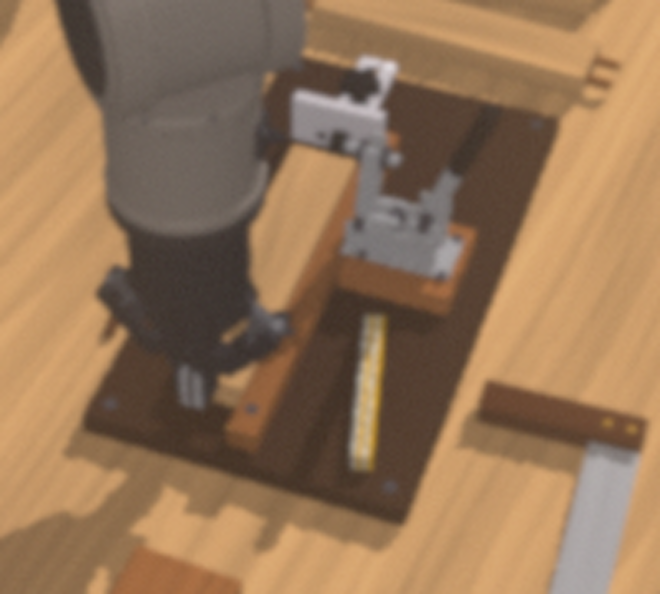

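Call:
{"method": "send_rows", "body": {
  "plan": [
    {"x": -0.01,"y": 0,"z": 0,"ax": 0,"ay": 0,"az": 0,"gripper": -1},
    {"x": -0.02,"y": 0,"z": 0,"ax": 0,"ay": 0,"az": 0,"gripper": -1},
    {"x": -0.03,"y": 0,"z": 0,"ax": 0,"ay": 0,"az": 0,"gripper": -1},
    {"x": -0.04,"y": 0,"z": 0,"ax": 0,"ay": 0,"az": 0,"gripper": -1},
    {"x": -0.05,"y": 0,"z": 0,"ax": 0,"ay": 0,"az": 0,"gripper": -1}
  ]
}}

```text
time: 11.35
ee_pos: [0.534, -0.181, 0.0336]
eef_rot: [[0.119, -0.993, 0.001], [-0.993, -0.119, 0.0], [-0.0, -0.001, -1.0]]
force: [0.4, -1.2, -0.4]
gripper_width: -0.0004
```

Call:
{"method": "send_rows", "body": {
  "plan": [
    {"x": -0.005,"y": 0,"z": 0,"ax": 0,"ay": 0,"az": 0,"gripper": -1},
    {"x": -0.01,"y": 0,"z": 0,"ax": 0,"ay": 0,"az": 0,"gripper": -1},
    {"x": -0.015,"y": 0,"z": 0,"ax": 0,"ay": 0,"az": 0,"gripper": -1},
    {"x": -0.02,"y": 0,"z": 0,"ax": 0,"ay": 0,"az": 0,"gripper": -1}
  ]
}}

```text
time: 11.75
ee_pos: [0.5335, -0.1772, 0.0336]
eef_rot: [[0.119, -0.993, 0.001], [-0.993, -0.119, 0.0], [-0.0, -0.001, -1.0]]
force: [0.8, -1.8, -0.4]
gripper_width: 0.0
```

```bash
python3 - <<'E'
from h import *
p=np.load("jig.npy"); st(p)
E
```

```text
t 11.75 jig pos mm [ -26.4 -158.    33.6] F jig [ 0.58 -1.87 -0.4 ] w 0.0
```

Call:
{"method": "send_rows", "body": {
  "plan": [
    {"x": -0.004,"y": 0,"z": 0,"ax": 0,"ay": 0,"az": 0,"gripper": -1},
    {"x": -0.008,"y": 0,"z": 0,"ax": 0,"ay": 0,"az": 0,"gripper": -1},
    {"x": -0.012,"y": 0,"z": 0,"ax": 0,"ay": 0,"az": 0,"gripper": -1}
  ]
}}

```text
time: 12.05
ee_pos: [0.5332, -0.1748, 0.0336]
eef_rot: [[0.119, -0.993, 0.001], [-0.993, -0.119, 0.0], [-0.0, -0.001, -1.0]]
force: [0.0, -1.6, 0.2]
gripper_width: 0.0002
```

Call:
{"method": "send_rows", "body": {
  "plan": [
    {"x": -0.004,"y": 0,"z": 0,"ax": 0,"ay": 0,"az": 0,"gripper": -1},
    {"x": -0.008,"y": 0,"z": 0,"ax": 0,"ay": 0,"az": 0,"gripper": -1}
  ]
}}

```text
time: 12.25
ee_pos: [0.533, -0.1732, 0.0336]
eef_rot: [[0.119, -0.993, 0.001], [-0.993, -0.119, 0.0], [-0.0, -0.001, -1.0]]
force: [0.5, -1.2, 0.2]
gripper_width: 0.0
```

```bash
python3 - <<'E'
from h import *
p=np.load("jig.npy"); st(p)
im=snapshot("scene"); cv2.imwrite("pics/s10.png",cv2.resize(im[220:320,260:380,::-1],None,fx=6,fy=6,interpolation=cv2.INTER_CUBIC))
E
```

```text
t 12.25 jig pos mm [ -26.4 -153.9   33.6] F jig [ 0.33 -1.24  0.15] w 0.0
```

View pics/s10.png

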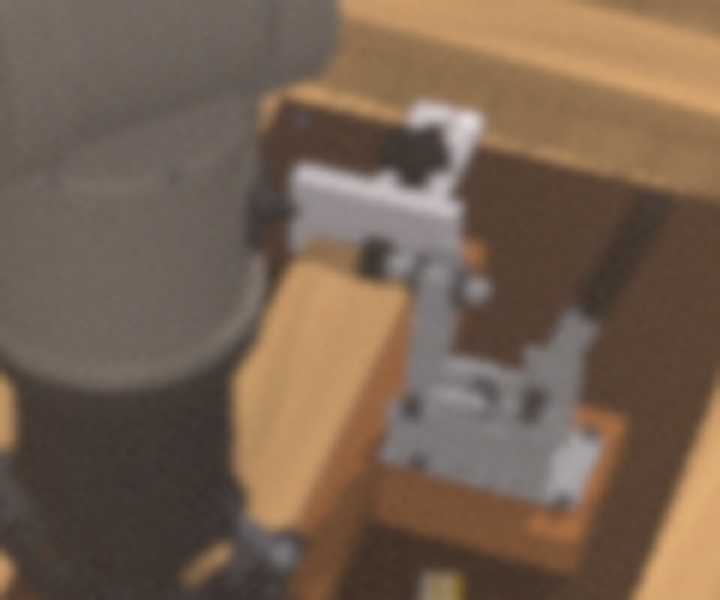

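Nearly there: the rail's end, at about (305,245) in the crop, is right under the plate's face. I'll keep feeling forward.

Call:
{"method": "send_rows", "body": {
  "plan": [
    {"x": -0.004,"y": 0,"z": 0,"ax": 0,"ay": 0,"az": 0,"gripper": -1},
    {"x": -0.008,"y": 0,"z": 0,"ax": 0,"ay": 0,"az": 0,"gripper": -1}
  ]
}}

```text
time: 12.5
ee_pos: [0.5328, -0.1716, 0.0336]
eef_rot: [[0.119, -0.993, 0.001], [-0.993, -0.119, 0.0], [-0.0, -0.001, -1.0]]
force: [0.1, -1.3, 1.0]
gripper_width: -0.0002
```

Call:
{"method": "send_rows", "body": {
  "plan": [
    {"x": -0.004,"y": 0,"z": 0,"ax": 0,"ay": 0,"az": 0,"gripper": -1},
    {"x": -0.008,"y": 0,"z": 0,"ax": 0,"ay": 0,"az": 0,"gripper": -1}
  ]
}}

```text
time: 12.7
ee_pos: [0.5326, -0.17, 0.0336]
eef_rot: [[0.119, -0.993, 0.001], [-0.993, -0.119, 0.0], [-0.0, -0.001, -1.0]]
force: [1.1, -2.1, 0.5]
gripper_width: -0.0005
```

Call:
{"method": "send_rows", "body": {
  "plan": [
    {"x": -0.004,"y": 0,"z": 0,"ax": 0,"ay": 0,"az": 0,"gripper": -1},
    {"x": -0.008,"y": 0,"z": 0,"ax": 0,"ay": 0,"az": 0,"gripper": -1}
  ]
}}

```text
time: 12.9
ee_pos: [0.5324, -0.1684, 0.0336]
eef_rot: [[0.119, -0.993, 0.001], [-0.993, -0.119, 0.0], [-0.0, -0.001, -1.0]]
force: [-0.6, -1.1, 0.5]
gripper_width: -0.0002
```

Call:
{"method": "send_rows", "body": {
  "plan": [
    {"x": -0.004,"y": 0,"z": 0,"ax": 0,"ay": 0,"az": 0,"gripper": -1},
    {"x": -0.007,"y": 0,"z": 0,"ax": 0,"ay": 0,"az": 0,"gripper": -1}
  ]
}}

```text
time: 13.1
ee_pos: [0.5323, -0.167, 0.0336]
eef_rot: [[0.119, -0.993, 0.001], [-0.993, -0.119, 0.0], [-0.0, -0.001, -1.0]]
force: [1.3, -2.0, 1.0]
gripper_width: 0.0001
```

Call:
{"method": "send_rows", "body": {
  "plan": [
    {"x": -0.004,"y": 0,"z": 0,"ax": 0,"ay": 0,"az": 0,"gripper": -1},
    {"x": -0.007,"y": 0,"z": 0,"ax": 0,"ay": 0,"az": 0,"gripper": -1}
  ]
}}

```text
time: 13.3
ee_pos: [0.5321, -0.1658, 0.0336]
eef_rot: [[0.119, -0.993, 0.001], [-0.993, -0.119, 0.0], [0.0, -0.001, -1.0]]
force: [0.4, -5.8, -1.0]
gripper_width: 0.0002
```

Call:
{"method": "send_rows", "body": {
  "plan": [
    {"x": -0.003,"y": 0,"z": 0,"ax": 0,"ay": 0,"az": 0,"gripper": -1},
    {"x": -0.006,"y": 0,"z": 0,"ax": 0,"ay": 0,"az": 0,"gripper": -1}
  ]
}}

```text
time: 13.5
ee_pos: [0.5321, -0.1657, 0.0338]
eef_rot: [[0.118, -0.993, 0.002], [-0.993, -0.118, -0.001], [0.001, -0.002, -1.0]]
force: [1.0, -10.4, -1.0]
gripper_width: -0.0002
```

```bash
python3 - <<'E'
from h import *
p=np.load("jig.npy"); st(p)
im=snapshot("scene"); cv2.imwrite("pics/s11.png",cv2.resize(im[220:320,260:380,::-1],None,fx=6,fy=6,interpolation=cv2.INTER_CUBIC))
im=snapshot("top"); cv2.imwrite("pics/t11.png",cv2.resize(im[140:310,240:480,::-1],None,fx=3.3,fy=3.3,interpolation=cv2.INTER_CUBIC))
st(p)
E
```

```text
t 13.5 jig pos mm [ -26.4 -146.4   33.8] F jig [ -0.23 -10.45  -0.97] w -0.0002
t 13.6 jig pos mm [ -26.4 -146.4   33.8] F jig [ 0.14 -9.63 -0.66] w 0.0
```

View pics/s11.png

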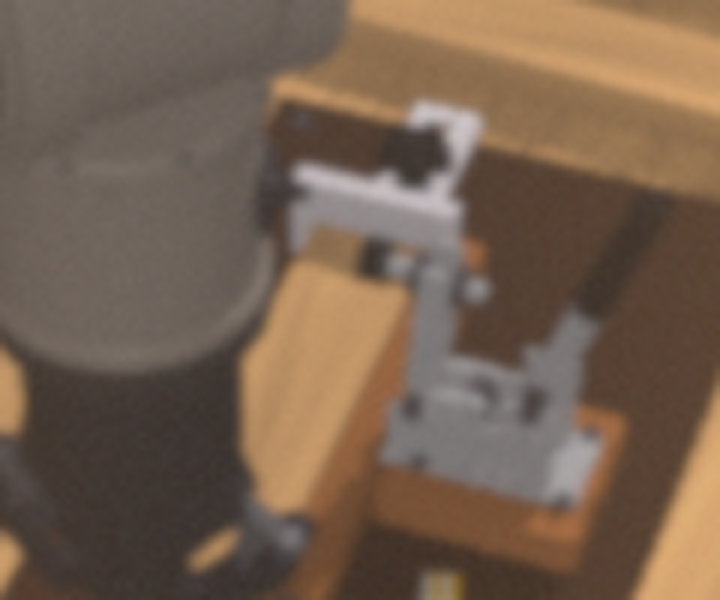

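View pics/t11.png

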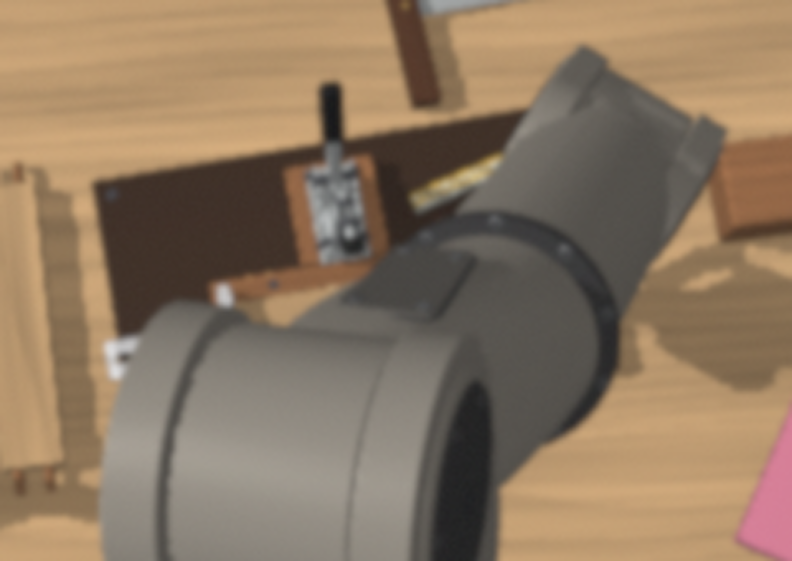

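Call:
{"method": "send_rows", "body": {
  "plan": [
    {"x": 0.02,"y": 0,"z": 0,"ax": 0,"ay": 0,"az": 0,"gripper": -1},
    {"x": 0.08,"y": 0,"z": 0,"ax": 0,"ay": 0,"az": 0,"gripper": -1},
    {"x": 0.1,"y": 0.05,"z": -0.2,"ax": 0,"ay": 0,"az": 0,"gripper": -1},
    {"x": 0.1,"y": 0.15,"z": -0.4,"ax": 0,"ay": 0,"az": 0,"gripper": -1},
    {"x": 0.1,"y": 0.3,"z": -0.6,"ax": 0,"ay": 0,"az": 0,"gripper": -1}
  ]
}}

```text
time: 14.1
ee_pos: [0.4745, -0.1923, 0.1545]
eef_rot: [[0.119, -0.993, 0.0], [-0.993, -0.119, -0.0], [0.0, -0.0, -1.0]]
force: [0.4, -0.2, 2.3]
gripper_width: 0.0001
```

Call:
{"method": "send_rows", "body": {
  "plan": [
    {"x": 0,"y": 0.1,"z": -0.2,"ax": 0,"ay": 0,"az": 0,"gripper": -1},
    {"x": 0,"y": 0.1,"z": -0.2,"ax": 0,"ay": 0,"az": 0,"gripper": -1},
    {"x": 0,"y": 0.1,"z": -0.2,"ax": 0,"ay": 0,"az": 0,"gripper": -1}
  ]
}}

```text
time: 14.4
ee_pos: [0.4552, -0.194, 0.1945]
eef_rot: [[0.119, -0.993, 0.004], [-0.993, -0.119, 0.001], [-0.001, -0.004, -1.0]]
force: [0.1, 0.0, -0.7]
gripper_width: 0.0
```

```bash
python3 - <<'E'
from h import *
p=np.load("jig.npy"); st(p)
o=get_obs()
im=snapshot("wrist")[:,:,::-1].copy(); cv2.imwrite("pics/w12.png",im)
im=snapshot("scene"); cv2.imwrite("pics/s12.png",cv2.resize(im[220:400,220:420,::-1],None,fx=3.3,fy=3.3,interpolation=cv2.INTER_CUBIC))
im=snapshot("top"); cv2.imwrite("pics/t12.png",cv2.resize(im[140:310,240:480,::-1],None,fx=3.3,fy=3.3,interpolation=cv2.INTER_CUBIC))
import pickle; pickle.dump(o,open("w12.pkl","wb"))
E
```

```text
t 14.4 jig pos mm [-106.2 -165.3  194.5] F jig [ 0.09  0.03 -0.66] w 0.0
```

View pics/w12.png

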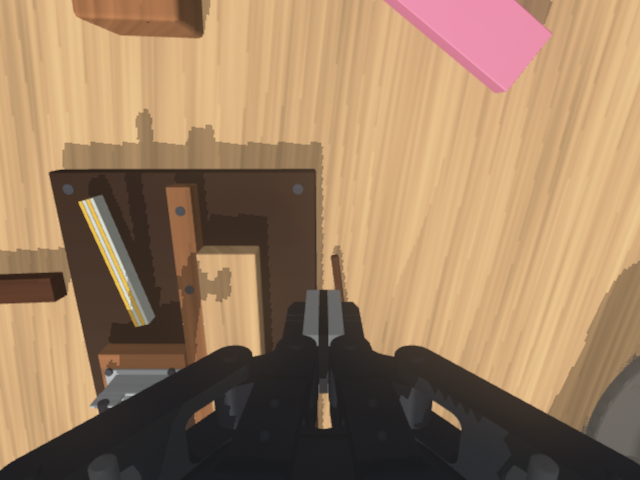

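View pics/s12.png

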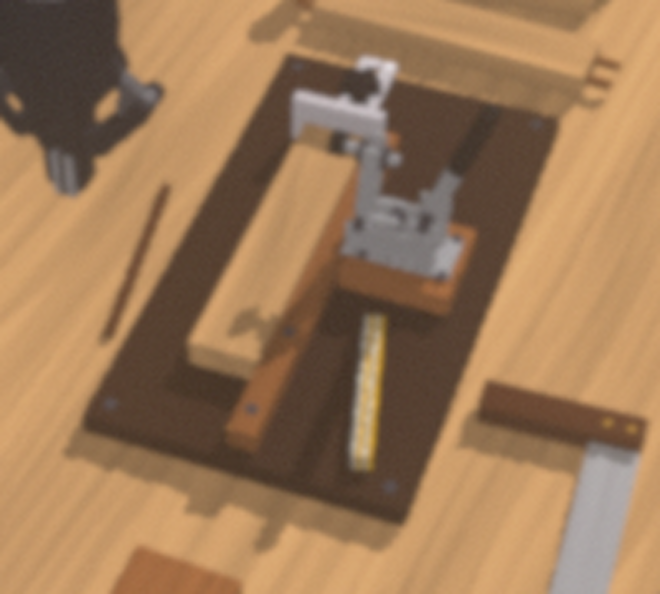

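View pics/t12.png

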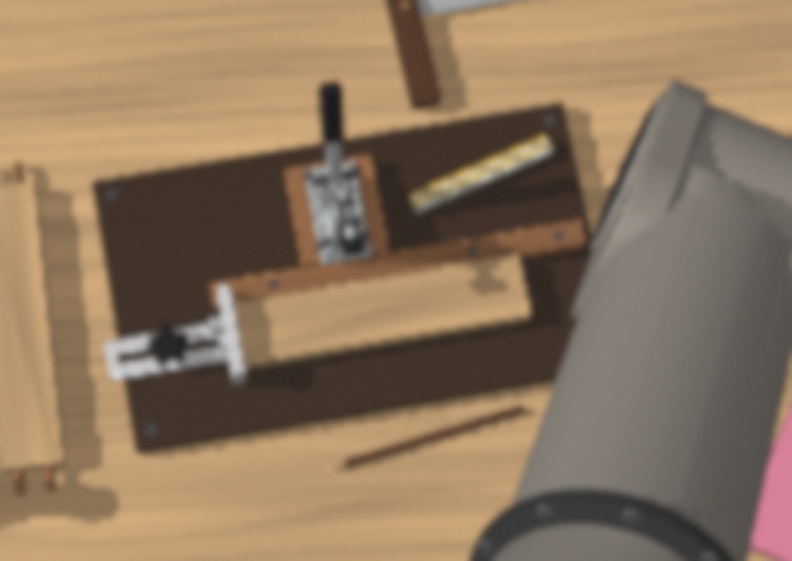

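```bash
python3 - <<'E'
from h import *
p=np.load("jig.npy"); st(p); go(p,[-.085,-.045,.08])
im=snapshot("top");cv2.imwrite("pics/t13.png",cv2.resize(im[205:265,295:425,::-1],None,fx=6,fy=6,interpolation=cv2.INTER_CUBIC))
E
```

```text
t 14.55 jig pos mm [-106.6 -164.9  192.6] F jig [-0.52 -0.07 -0.09] w 0.0001
shift mm [-119.9  -21.6  112.6] units [-0.6   -0.108  0.563] turn [ 0.0004  0.0001 -0.0006] t 14.55
```

View pics/t13.png

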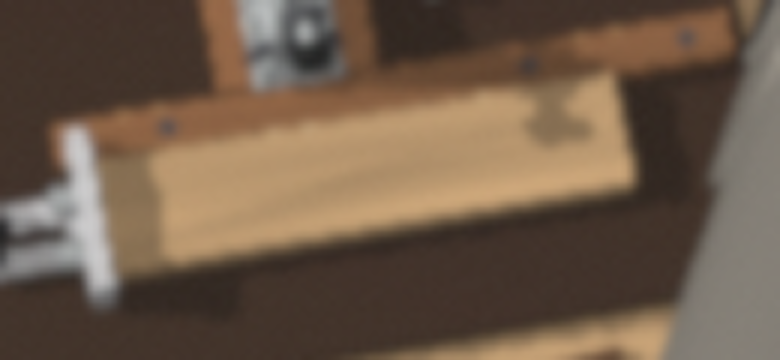

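The top view shows the rail flush on the fence with its end at the plate. I'll confirm with a light push from the front.

Call:
{"method": "send_rows", "body": {
  "plan": [
    {"x": -0.2,"y": -0.04,"z": 0.2,"ax": 0,"ay": 0,"az": 0,"gripper": -1},
    {"x": -0.4,"y": -0.07,"z": 0.35,"ax": 0,"ay": 0,"az": 0,"gripper": -1},
    {"x": -0.6,"y": -0.1,"z": 0.5,"ax": 0,"ay": 0,"az": 0,"gripper": -1},
    {"x": -0.6,"y": -0.1,"z": 0.56,"ax": 0,"ay": 0,"az": 0,"gripper": -1},
    {"x": -0.6,"y": -0.1,"z": 0.56,"ax": 0,"ay": 0,"az": 0,"gripper": -1}
  ]
}}

```text
time: 15.1
ee_pos: [0.4589, -0.0712, 0.0789]
eef_rot: [[0.121, -0.993, -0.005], [-0.993, -0.121, -0.001], [0.0, 0.005, -1.0]]
force: [-0.2, -1.7, 0.1]
gripper_width: 0.0001
```

```bash
python3 - <<'E'
from h import *
p=np.load("jig.npy"); st(p); go(p,[-.07,-.045,.0338])
E
```

```text
t 15.1 jig pos mm [-87.8 -43.8  78.9] F jig [-0.42 -1.62  0.09] w 0.0001
shift mm [  1.2 -18.   45.1] units [ 0.006 -0.09   0.225] turn [ 0.003  -0.0003  0.0008] t 15.1
```

Call:
{"method": "send_rows", "body": {
  "plan": [
    {"x": 0,"y": 0,"z": 0.15,"ax": 0,"ay": 0,"az": 0,"gripper": -1},
    {"x": 0,"y": -0.03,"z": 0.225,"ax": 0,"ay": 0,"az": 0,"gripper": -1},
    {"x": 0,"y": -0.06,"z": 0.225,"ax": 0,"ay": 0,"az": 0,"gripper": -1},
    {"x": 0,"y": -0.08,"z": 0.225,"ax": 0,"ay": 0,"az": 0,"gripper": -1},
    {"x": 0,"y": -0.08,"z": 0.225,"ax": 0,"ay": 0,"az": 0,"gripper": -1}
  ]
}}

```text
time: 15.6
ee_pos: [0.4776, -0.071, 0.0376]
eef_rot: [[0.118, -0.993, 0.003], [-0.993, -0.118, 0.0], [0.0, -0.003, -1.0]]
force: [0.3, 0.1, -0.4]
gripper_width: 0.0001
```

```bash
python3 - <<'E'
from h import *
p=np.load("jig.npy"); st(p); go(p,[-.057,-.045,.0338])
E
```

```text
t 15.6 jig pos mm [-69.2 -45.8  37.6] F jig [ 0.27  0.06 -0.44] w 0.0001
shift mm [ -0.8 -12.1   3.8] units [-0.004 -0.061  0.019] turn [-0.0016 -0.0002 -0.0012] t 15.6
```

Call:
{"method": "send_rows", "body": {
  "plan": [
    {"x": 0,"y": -0.015,"z": 0.016,"ax": 0,"ay": 0,"az": 0,"gripper": -1},
    {"x": 0,"y": -0.03,"z": 0.016,"ax": 0,"ay": 0,"az": 0,"gripper": -1},
    {"x": 0,"y": -0.04,"z": 0.016,"ax": 0,"ay": 0,"az": 0,"gripper": -1},
    {"x": 0,"y": -0.05,"z": 0.016,"ax": 0,"ay": 0,"az": 0,"gripper": -1},
    {"x": 0,"y": -0.056,"z": 0.016,"ax": 0,"ay": 0,"az": 0,"gripper": -1}
  ]
}}

```text
time: 16.1
ee_pos: [0.4875, -0.069, 0.0335]
eef_rot: [[0.119, -0.993, 0.001], [-0.993, -0.119, 0.0], [-0.0, -0.001, -1.0]]
force: [-2.6, -0.4, 3.9]
gripper_width: 0.0002
```

```bash
python3 - <<'E'
from h import *
p=np.load("jig.npy"); st(p)
E
```

```text
t 16.1 jig pos mm [-59.1 -45.1  33.5] F jig [-2.66 -0.09  3.9 ] w 0.0002
```

Call:
{"method": "send_rows", "body": {
  "plan": [
    {"x": 0,"y": 0,"z": -0.008,"ax": 0,"ay": 0,"az": 0,"gripper": -1},
    {"x": 0,"y": -0.005,"z": -0.008,"ax": 0,"ay": 0,"az": 0,"gripper": -1},
    {"x": 0,"y": -0.01,"z": -0.008,"ax": 0,"ay": 0,"az": 0,"gripper": -1}
  ]
}}

```text
time: 16.4
ee_pos: [0.4896, -0.0688, 0.0351]
eef_rot: [[0.119, -0.993, 0.001], [-0.993, -0.119, 0.0], [-0.0, -0.001, -1.0]]
force: [0.2, 0.2, 1.1]
gripper_width: 0.0
```

```bash
python3 - <<'E'
from h import *
p=np.load("jig.npy"); st(p)
E
```

```text
t 16.4 jig pos mm [-57.  -45.1  35.1] F jig [0.25 0.15 1.08] w 0.0
```

Call:
{"method": "send_rows", "body": {
  "plan": [
    {"x": 0,"y": -0.004,"z": 0,"ax": 0,"ay": 0,"az": 0,"gripper": -1},
    {"x": 0,"y": -0.008,"z": 0,"ax": 0,"ay": 0,"az": 0,"gripper": -1},
    {"x": 0,"y": -0.012,"z": 0,"ax": 0,"ay": 0,"az": 0,"gripper": -1}
  ]
}}

```text
time: 16.7
ee_pos: [0.4912, -0.0686, 0.0349]
eef_rot: [[0.119, -0.993, -0.0], [-0.993, -0.119, 0.001], [-0.001, 0.0, -1.0]]
force: [-6.4, -1.1, 6.3]
gripper_width: 0.0005
```

```bash
python3 - <<'E'
from h import *
p=np.load("jig.npy"); st(p)
o=get_obs()
im=snapshot("wrist")[:,:,::-1].copy(); cv2.imwrite("pics/w14.png",im)
E
```

```text
t 16.7 jig pos mm [-55.3 -45.1  34.9] F jig [-6.53 -0.34  6.34] w 0.0005
```

View pics/w14.png

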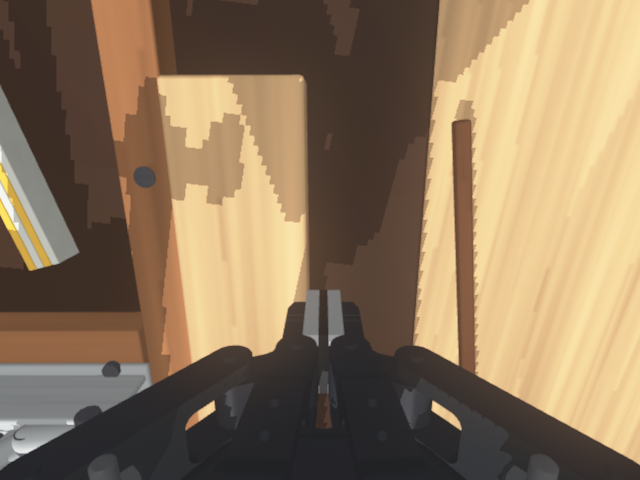

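Contact is again at TCP x −55.3 mm, the same as at the first flush contact, and the picture shows the rail edge tight on the fence. Step 1 is done. Next I retreat, rise, and go to the handle.

Call:
{"method": "send_rows", "body": {
  "plan": [
    {"x": 0,"y": 0.05,"z": 0,"ax": 0,"ay": 0,"az": 0,"gripper": -1},
    {"x": 0,"y": 0.12,"z": -0.05,"ax": 0,"ay": 0,"az": 0,"gripper": -1},
    {"x": 0,"y": 0.12,"z": -0.3,"ax": 0,"ay": 0,"az": 0,"gripper": -1},
    {"x": 0,"y": 0.12,"z": -0.55,"ax": 0,"ay": 0,"az": 0,"gripper": -1},
    {"x": -0.05,"y": 0.12,"z": -0.8,"ax": 0,"ay": 0,"az": 0,"gripper": -1}
  ]
}}

```text
time: 17.25
ee_pos: [0.4686, -0.0687, 0.17]
eef_rot: [[0.117, -0.993, 0.004], [-0.993, -0.117, -0.001], [0.001, -0.004, -1.0]]
force: [0.4, 1.2, 0.1]
gripper_width: -0.0
```

```bash
python3 - <<'E'
from h import *
p=np.load("jig.npy"); st(p); go(p,[.06,0,.195]); 
im=snapshot("wrist")[:,:,::-1].copy(); cv2.imwrite("pics/w15.png",im)
im=snapshot("top");cv2.imwrite("pics/t15.png",cv2.resize(im[140:310,240:480,::-1],None,fx=3.3,fy=3.3,interpolation=cv2.INTER_CUBIC))
E
```

```text
t 17.25 jig pos mm [-77.8 -42.5 170. ] F jig [0.55 1.11 0.13] w -0.0
shift mm [ -42.9 -137.8  -24.4] units [-0.215 -0.689 -0.122] turn [-0.0027 -0.0007 -0.0022] t 17.25
```

View pics/w15.png

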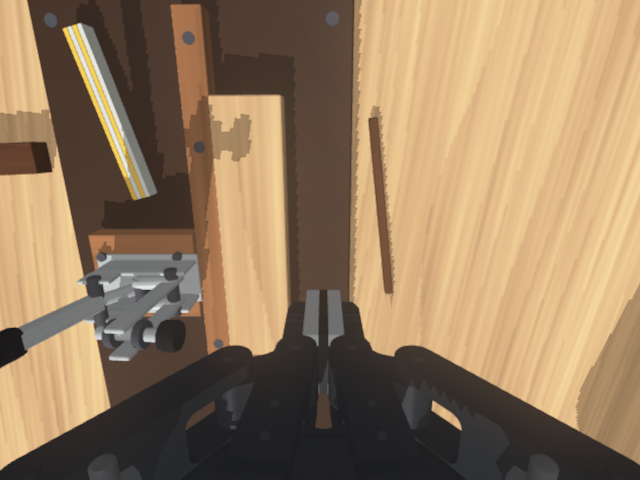

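View pics/t15.png

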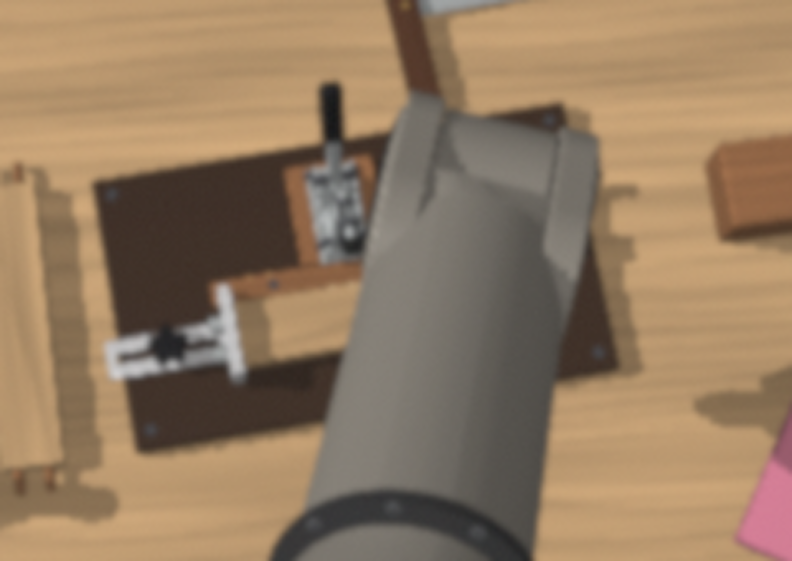

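Rail home, nothing disturbed. Rise first, then go over the clamp.

Call:
{"method": "send_rows", "body": {
  "plan": [
    {"x": 0,"y": 0,"z": -0.15,"ax": 0,"ay": 0,"az": 0,"gripper": -1},
    {"x": -0.1,"y": -0.2,"z": -0.15,"ax": 0,"ay": 0,"az": 0,"gripper": -1},
    {"x": -0.2,"y": -0.4,"z": -0.15,"ax": 0,"ay": 0,"az": 0,"gripper": -1},
    {"x": -0.22,"y": -0.6,"z": -0.15,"ax": 0,"ay": 0,"az": 0,"gripper": -1},
    {"x": -0.22,"y": -0.66,"z": -0.15,"ax": 0,"ay": 0,"az": 0,"gripper": -1}
  ]
}}

```text
time: 17.85
ee_pos: [0.5965, -0.0061, 0.1954]
eef_rot: [[0.122, -0.992, 0.001], [-0.992, -0.122, -0.004], [0.004, -0.0, -1.0]]
force: [1.1, -0.1, 0.1]
gripper_width: -0.0001
```

Call:
{"method": "send_rows", "body": {
  "plan": [
    {"x": 0,"y": 0,"z": 0,"ax": 0,"ay": 0,"az": 0,"gripper": -1},
    {"x": 0,"y": 0,"z": 0,"ax": 0,"ay": 0,"az": 0,"gripper": -1}
  ]
}}

```text
time: 18.05
ee_pos: [0.5928, -0.0094, 0.1963]
eef_rot: [[0.117, -0.993, -0.0], [-0.993, -0.117, -0.004], [0.003, 0.001, -1.0]]
force: [-0.3, -1.1, 0.1]
gripper_width: 0.0
```

```bash
python3 - <<'E'
from h import *
p=np.load("jig.npy"); st(p); go(p,[.07,0,.170]); 
im=snapshot("wrist")[:,:,::-1].copy(); cv2.imwrite("pics/w16.png",im)
im=snapshot("scene"); cv2.imwrite("pics/s16.png",cv2.resize(im[180:330,260:440,::-1],None,fx=4,fy=4,interpolation=cv2.INTER_CUBIC))
st(p)
for th in np.arange(0,1.12,.05):
    a=1.23-th; print(round(th,2),np.round([76+92*np.cos(a)-6.5*np.sin(a),78+92*np.sin(a)+6.5*np.cos(a)],1))
E
```

```text
t 18.05 jig pos mm [ 52.6   1.5 196.3] F jig [-0.45 -1.03  0.09] w 0.0
shift mm [  1.4 -17.4  26.3] units [ 0.007 -0.087  0.132] turn [ 0.0004 -0.0022 -0.0018] t 18.05
t 18.15 jig pos mm [ 52.7   2.  196.9] F jig [-0.34  0.3  -0.06] w -0.0002
0.0 [100.6 166.9]
0.05 [105.  165.5]
0.1 [109.4 164. ]
0.15 [113.6 162.2]
0.2 [117.8 160.2]
0.25 [121.8 158. ]
0.3 [125.8 155.6]
0.35 [129.6 153. ]
0.4 [133.3 150.3]
0.45 [136.8 147.3]
0.5 [140.2 144.2]
0.55 [143.4 140.9]
0.6 [146.5 137.5]
0.65 [149.4 133.9]
0.7 [152.1 130.1]
0.75 [154.6 126.2]
0.8 [156.9 122.3]
0.85 [159.  118.2]
0.9 [160.9 114. ]
0.95 [162.6 109.7]
1.0 [164.1 105.3]
1.05 [165.3 100.9]
1.1 [166.4  96.4]
```

View pics/w16.png

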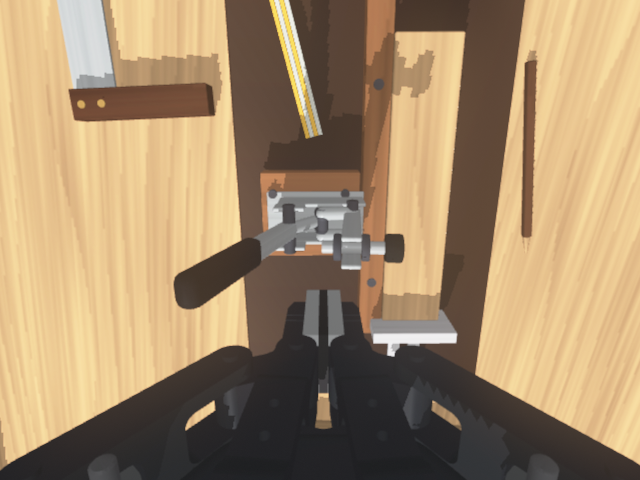

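View pics/s16.png

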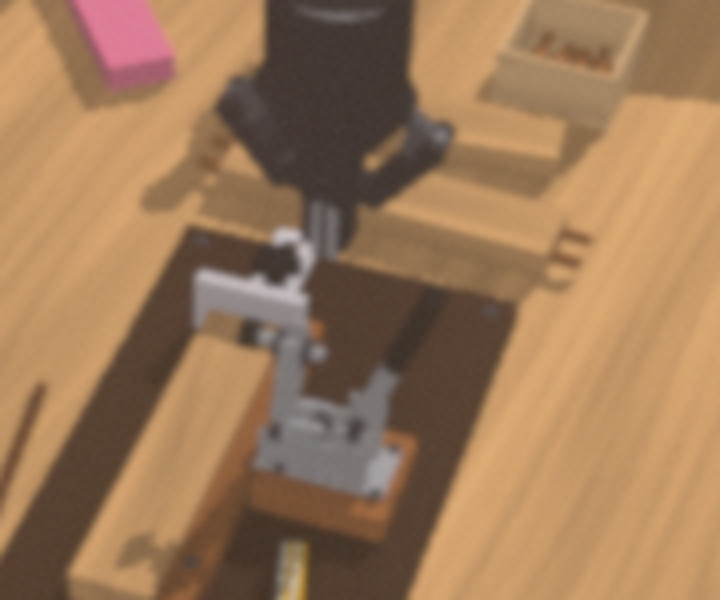

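```bash
python3 - <<'E'
from h import *
p=np.load("jig.npy"); o=get_obs()
X=np.array([[76,0,78]]+[[76+d*np.cos(1.23),y,78+d*np.sin(1.23)] for d in (49,115) for y in (-9,0,9)]+[[0,-190,36],[0,100,36],[-25,94,40]])/1e3
uv=proj("wrist",jig2w(p,X),o); print(uv.round(0).tolist())
im=cv2.imread("pics/w16.png")
for u in uv: cv2.circle(im,tuple(int(round(v)) for v in u),2,(0,255,0),-1)
cv2.imwrite("pics/w16o.png",im)
E
```

```text
[[290.0, 229.0], [255.0, 236.0], [256.0, 250.0], [257.0, 264.0], [180.0, 276.0], [182.0, 295.0], [185.0, 314.0], [400.0, -59.0], [382.0, 324.0], [411.0, 320.0]]
```

View pics/w16o.png

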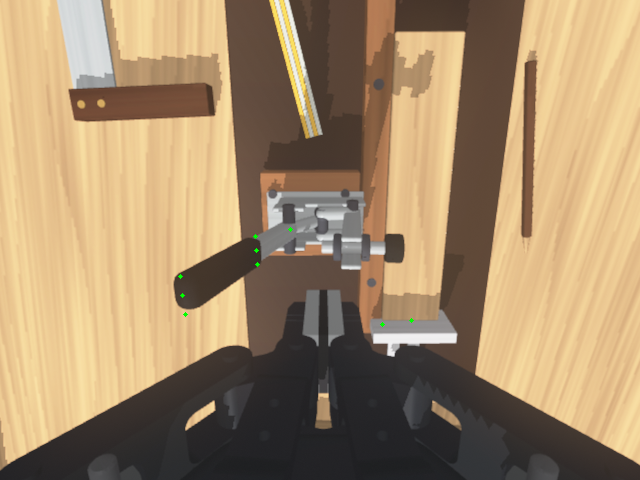

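Call:
{"method": "send_rows", "body": {
  "plan": [
    {"x": 0.02,"y": -0.08,"z": 0.07,"ax": 0,"ay": -0.002,"az": -0.001,"gripper": -1},
    {"x": 0.02,"y": -0.1,"z": 0.135,"ax": 0,"ay": -0.002,"az": -0.001,"gripper": -1},
    {"x": 0.02,"y": -0.1,"z": 0.135,"ax": 0,"ay": -0.002,"az": -0.001,"gripper": -1},
    {"x": 0.02,"y": -0.1,"z": 0.135,"ax": 0,"ay": -0.002,"az": -0.001,"gripper": -1}
  ]
}}

```text
time: 18.55
ee_pos: [0.6137, -0.01, 0.1701]
eef_rot: [[0.12, -0.993, 0.0], [-0.993, -0.12, -0.0], [0.0, -0.0, -1.0]]
force: [0.1, 0.4, 0.4]
gripper_width: 0.0003
```

```bash
python3 - <<'E'
from h import *
p=np.load("jig.npy"); st(p); go(p,[.095,-.002,.168])
E
```

```text
t 18.55 jig pos mm [ 73.2  -1.7 170.1] F jig [0.12 0.41 0.44] w 0.0003
shift mm [  0.3 -21.8   2.1] units [ 0.002 -0.109  0.01 ] turn [-0.     -0.0001 -0.    ] t 18.55
```

Call:
{"method": "send_rows", "body": {
  "plan": [
    {"x": 0,"y": -0.02,"z": 0,"ax": 0,"ay": 0,"az": 0,"gripper": -1},
    {"x": 0,"y": -0.04,"z": 0.005,"ax": 0,"ay": 0,"az": 0,"gripper": -1},
    {"x": 0,"y": -0.06,"z": 0.01,"ax": 0,"ay": 0,"az": 0,"gripper": -1},
    {"x": 0,"y": -0.08,"z": 0.01,"ax": 0,"ay": 0,"az": 0,"gripper": -1},
    {"x": 0,"y": -0.1,"z": 0.015,"ax": 0,"ay": 0,"az": 0,"gripper": -1}
  ]
}}

```text
time: 19.05
ee_pos: [0.6347, -0.0073, 0.1672]
eef_rot: [[0.121, -0.993, 0.001], [-0.993, -0.121, -0.0], [0.0, -0.001, -1.0]]
force: [-1.0, -0.5, 0.8]
gripper_width: -0.0003
```

```bash
python3 - <<'E'
from h import *
p=np.load("jig.npy"); st(p)
E
```

```text
t 19.05 jig pos mm [ 94.5  -1.4 167.2] F jig [-1.1  -0.38  0.78] w -0.0003
```

Call:
{"method": "send_rows", "body": {
  "plan": [
    {"x": 0,"y": -0.022,"z": 0.007,"ax": 0,"ay": 0,"az": 0,"gripper": -1},
    {"x": 0,"y": -0.044,"z": 0.015,"ax": 0,"ay": 0,"az": 0,"gripper": -1},
    {"x": 0,"y": -0.065,"z": 0.024,"ax": 0,"ay": 0,"az": 0,"gripper": -1},
    {"x": 0,"y": -0.086,"z": 0.034,"ax": 0,"ay": 0,"az": 0,"gripper": -1},
    {"x": 0,"y": -0.106,"z": 0.045,"ax": 0,"ay": 0,"az": 0,"gripper": -1}
  ]
}}

```text
time: 19.55
ee_pos: [0.6557, -0.0047, 0.1579]
eef_rot: [[0.121, -0.993, 0.001], [-0.993, -0.121, -0.0], [0.0, -0.001, -1.0]]
force: [-0.2, 0.7, 1.2]
gripper_width: -0.0003
```

```bash
python3 - <<'E'
from h import *
p=np.load("jig.npy"); st(p)
im=snapshot("scene"); cv2.imwrite("pics/s17.png",cv2.resize(im[180:330,260:440,::-1],None,fx=4,fy=4,interpolation=cv2.INTER_CUBIC))
im=snapshot("wrist")[:,:,::-1].copy(); cv2.imwrite("pics/w17.png",im)
E
```

```text
t 19.55 jig pos mm [115.6  -1.4 157.9] F jig [-0.1   0.68  1.15] w -0.0003
```

View pics/s17.png

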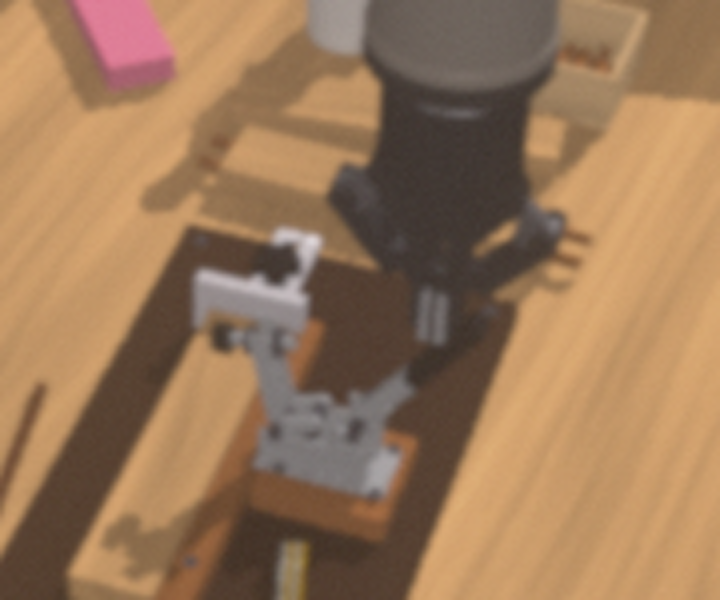

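View pics/w17.png

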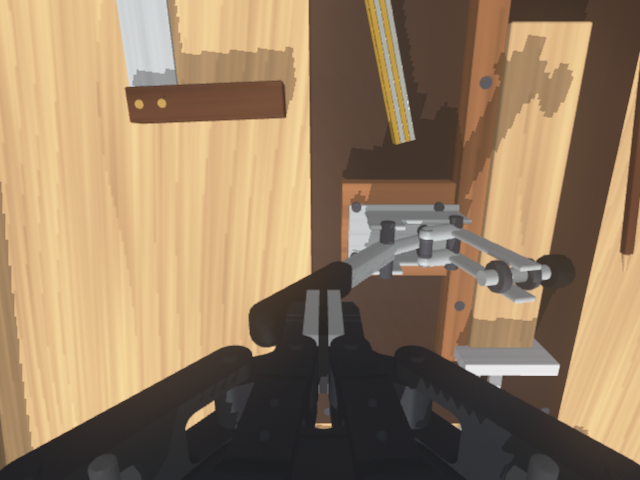

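Call:
{"method": "send_rows", "body": {
  "plan": [
    {"x": 0.005,"y": -0.02,"z": 0.012,"ax": 0,"ay": 0,"az": 0,"gripper": -1},
    {"x": 0.01,"y": -0.039,"z": 0.025,"ax": 0,"ay": 0,"az": 0,"gripper": -1},
    {"x": 0.01,"y": -0.058,"z": 0.039,"ax": 0,"ay": 0,"az": 0,"gripper": -1},
    {"x": 0.01,"y": -0.075,"z": 0.054,"ax": 0,"ay": 0,"az": 0,"gripper": -1},
    {"x": 0.01,"y": -0.092,"z": 0.069,"ax": 0,"ay": 0,"az": 0,"gripper": -1}
  ]
}}

```text
time: 20.15
ee_pos: [0.6743, -0.0045, 0.1441]
eef_rot: [[0.121, -0.993, 0.001], [-0.993, -0.121, -0.0], [0.0, -0.001, -1.0]]
force: [-0.8, 0.3, 0.7]
gripper_width: 0.0003
```

```bash
python3 - <<'E'
from h import *
p=np.load("jig.npy"); st(p)
im=snapshot("scene"); cv2.imwrite("pics/s18.png",cv2.resize(im[180:330,260:440,::-1],None,fx=4,fy=4,interpolation=cv2.INTER_CUBIC))
im=snapshot("wrist")[:,:,::-1].copy(); cv2.imwrite("pics/w18.png",im)
E
```

```text
t 20.15 jig pos mm [134.1  -3.5 144.1] F jig [-0.8   0.42  0.71] w 0.0003
```

View pics/s18.png

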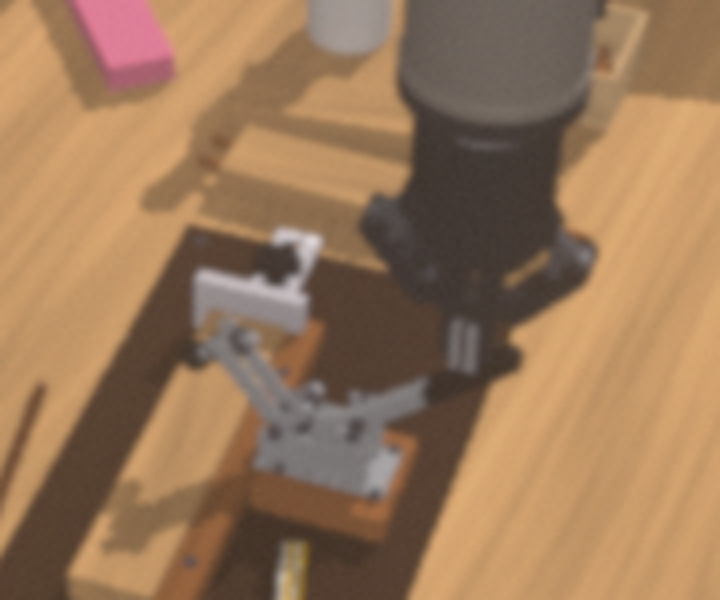

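View pics/w18.png

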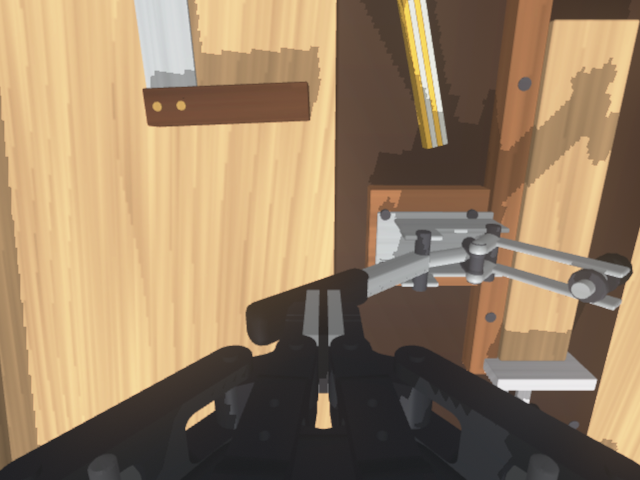

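Call:
{"method": "send_rows", "body": {
  "plan": [
    {"x": 0,"y": -0.016,"z": 0.017,"ax": 0,"ay": 0,"az": 0,"gripper": -1},
    {"x": 0,"y": -0.032,"z": 0.034,"ax": 0,"ay": 0,"az": 0,"gripper": -1},
    {"x": 0,"y": -0.046,"z": 0.052,"ax": 0,"ay": 0,"az": 0,"gripper": -1},
    {"x": 0,"y": -0.06,"z": 0.071,"ax": 0,"ay": 0,"az": 0,"gripper": -1},
    {"x": 0,"y": -0.072,"z": 0.09,"ax": 0,"ay": 0,"az": 0,"gripper": -1}
  ]
}}

```text
time: 20.75
ee_pos: [0.6885, -0.0028, 0.126]
eef_rot: [[0.121, -0.993, 0.001], [-0.993, -0.121, -0.0], [0.0, -0.001, -1.0]]
force: [0.0, -0.7, 0.8]
gripper_width: -0.0001
```

```bash
python3 - <<'E'
from h import *
p=np.load("jig.npy"); st(p)
E
```

```text
t 20.75 jig pos mm [148.4  -3.4 126. ] F jig [-0.03 -0.65  0.81] w -0.0001
```

Call:
{"method": "send_rows", "body": {
  "plan": [
    {"x": 0,"y": -0.012,"z": 0.02,"ax": 0,"ay": 0,"az": 0,"gripper": -1},
    {"x": 0,"y": -0.02,"z": 0.036,"ax": 0,"ay": 0,"az": 0,"gripper": -1},
    {"x": 0,"y": -0.028,"z": 0.053,"ax": 0,"ay": 0,"az": 0,"gripper": -1},
    {"x": 0,"y": -0.033,"z": 0.066,"ax": 0,"ay": 0,"az": 0,"gripper": -1}
  ]
}}

```text
time: 21.15
ee_pos: [0.695, -0.002, 0.1132]
eef_rot: [[0.121, -0.993, 0.001], [-0.993, -0.121, 0.0], [0.0, -0.001, -1.0]]
force: [-2.6, -0.3, 8.1]
gripper_width: -0.0003
```

```bash
python3 - <<'E'
from h import *
p=np.load("jig.npy"); st(p)
E
```

```text
t 21.15 jig pos mm [155.   -3.5 113.2] F jig [-2.62  0.03  8.1 ] w -0.0003
```

Call:
{"method": "send_rows", "body": {
  "plan": [
    {"x": 0,"y": -0.007,"z": 0.017,"ax": 0,"ay": 0,"az": 0,"gripper": -1},
    {"x": 0,"y": -0.013,"z": 0.035,"ax": 0,"ay": 0,"az": 0,"gripper": -1},
    {"x": 0,"y": -0.018,"z": 0.052,"ax": 0,"ay": 0,"az": 0,"gripper": -1}
  ]
}}

```text
time: 21.45
ee_pos: [0.6988, -0.0015, 0.1031]
eef_rot: [[0.121, -0.993, 0.002], [-0.993, -0.121, 0.0], [0.0, -0.002, -1.0]]
force: [-1.4, -0.3, 5.3]
gripper_width: 0.0002
```

```bash
python3 - <<'E'
from h import *
p=np.load("jig.npy"); st(p)
E
```

```text
t 21.45 jig pos mm [158.8  -3.4 103.1] F jig [-1.44 -0.11  5.32] w 0.0002
```

Call:
{"method": "send_rows", "body": {
  "plan": [
    {"x": 0,"y": -0.003,"z": 0.008,"ax": 0,"ay": 0,"az": 0,"gripper": -1},
    {"x": 0,"y": -0.004,"z": 0.015,"ax": 0,"ay": 0,"az": 0,"gripper": -1},
    {"x": 0,"y": -0.005,"z": 0.02,"ax": 0,"ay": 0,"az": 0,"gripper": -1}
  ]
}}

```text
time: 21.75
ee_pos: [0.6992, -0.0014, 0.0985]
eef_rot: [[0.121, -0.993, 0.0], [-0.993, -0.121, -0.0], [0.0, -0.0, -1.0]]
force: [0.4, 0.6, -0.6]
gripper_width: -0.0
```

```bash
python3 - <<'E'
from h import *
p=np.load("jig.npy"); st(p)
im=snapshot("scene"); cv2.imwrite("pics/s19.png",cv2.resize(im[180:330,260:440,::-1],None,fx=4,fy=4,interpolation=cv2.INTER_CUBIC))
im=snapshot("wrist")[:,:,::-1].copy(); cv2.imwrite("pics/w19.png",im);st(p)
E
```

```text
t 21.75 jig pos mm [159.1  -3.4  98.5] F jig [ 0.46  0.56 -0.63] w -0.0
t 21.85 jig pos mm [159.1  -3.4  98.4] F jig [-0.33  0.54 -0.5 ] w -0.0001
```

View pics/s19.png

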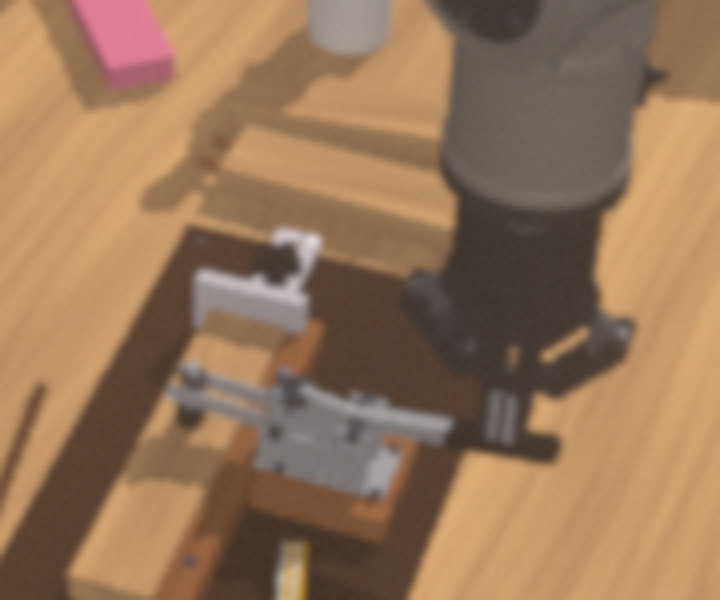

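View pics/w19.png

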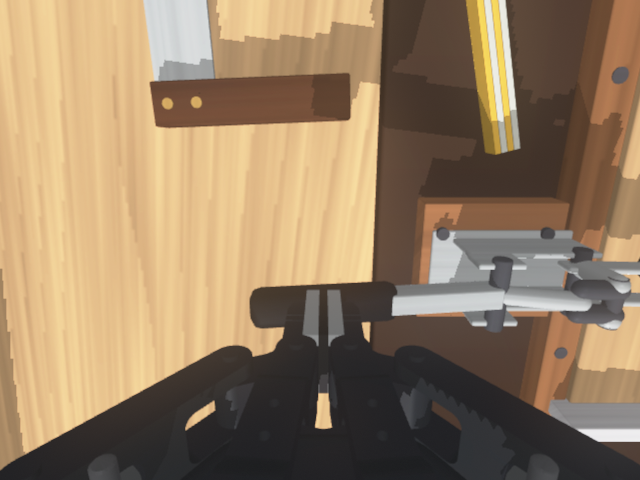

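Call:
{"method": "send_rows", "body": {
  "plan": [
    {"x": 0,"y": 0,"z": 0.004,"ax": 0,"ay": 0,"az": 0,"gripper": -1},
    {"x": 0,"y": 0,"z": 0.008,"ax": 0,"ay": 0,"az": 0,"gripper": -1},
    {"x": 0,"y": 0,"z": 0.008,"ax": 0,"ay": 0,"az": 0,"gripper": -1}
  ]
}}

```text
time: 22.15
ee_pos: [0.6993, -0.0015, 0.097]
eef_rot: [[0.121, -0.993, 0.001], [-0.993, -0.121, -0.0], [0.0, -0.001, -1.0]]
force: [0.8, -0.3, -0.6]
gripper_width: 0.0003
```

Call:
{"method": "send_rows", "body": {
  "plan": [
    {"x": 0,"y": 0,"z": -0.1,"ax": 0,"ay": 0,"az": 0,"gripper": -1},
    {"x": 0,"y": 0,"z": -0.3,"ax": 0,"ay": 0,"az": 0,"gripper": -1},
    {"x": 0,"y": 0,"z": -0.5,"ax": 0,"ay": 0,"az": 0,"gripper": -1},
    {"x": 0.2,"y": 0,"z": -0.7,"ax": 0,"ay": 0,"az": 0,"gripper": -1},
    {"x": 0.4,"y": 0,"z": -0.8,"ax": 0,"ay": 0,"az": 0,"gripper": -1}
  ]
}}

```text
time: 22.65
ee_pos: [0.7097, -0.0786, 0.2593]
eef_rot: [[0.125, -0.992, 0.003], [-0.992, -0.125, 0.001], [-0.0, -0.003, -1.0]]
force: [0.4, -0.6, 0.3]
gripper_width: -0.0005
```

Call:
{"method": "send_rows", "body": {
  "plan": [
    {"x": 0.25,"y": 0,"z": 0,"ax": 0,"ay": 0,"az": 0,"gripper": -1},
    {"x": 0.5,"y": 0,"z": 0,"ax": 0,"ay": 0,"az": 0,"gripper": -1},
    {"x": 0.5,"y": 0,"z": 0,"ax": 0,"ay": 0,"az": 0,"gripper": -1},
    {"x": 0.5,"y": 0,"z": 0,"ax": 0,"ay": 0,"az": 0,"gripper": -1}
  ]
}}

```text
time: 23.05
ee_pos: [0.7203, -0.1815, 0.2567]
eef_rot: [[0.118, -0.993, 0.001], [-0.993, -0.118, -0.0], [0.0, -0.001, -1.0]]
force: [0.6, 0.8, 0.4]
gripper_width: -0.0003
```

```bash
python3 - <<'E'
from h import *
p=np.load("jig.npy"); st(p)
im=snapshot("scene"); cv2.imwrite("pics/s20.png",cv2.resize(im[220:400,220:420,::-1],None,fx=3.3,fy=3.3,interpolation=cv2.INTER_CUBIC))
im=snapshot("wrist")[:,:,::-1].copy(); cv2.imwrite("pics/w20.png",im);st(p)
im=snapshot("top");cv2.imwrite("pics/t20.png",cv2.resize(im[140:310,240:480,::-1],None,fx=3.3,fy=3.3,interpolation=cv2.INTER_CUBIC))
E
```

```text
t 23.05 jig pos mm [ 158.5 -184.7  256.7] F jig [0.66 0.78 0.4 ] w -0.0003
t 23.15 jig pos mm [ 159.6 -181.6  256.4] F jig [ 0.59 -0.18 -0.15] w 0.0004
```

View pics/s20.png

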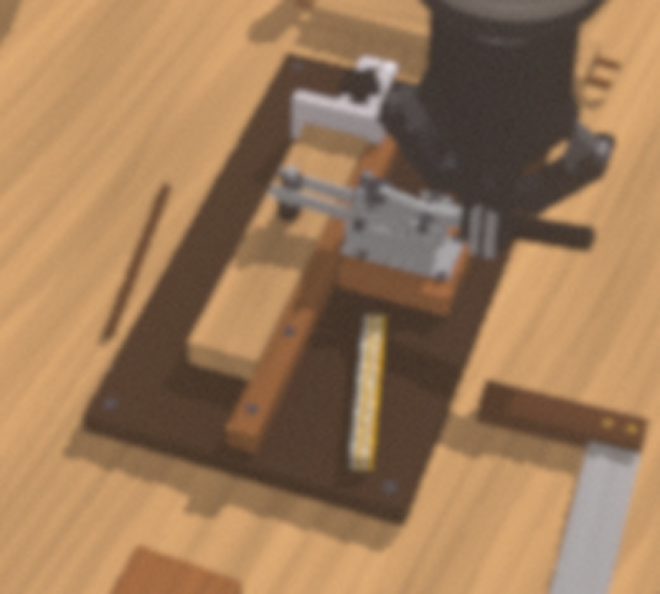

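View pics/t20.png

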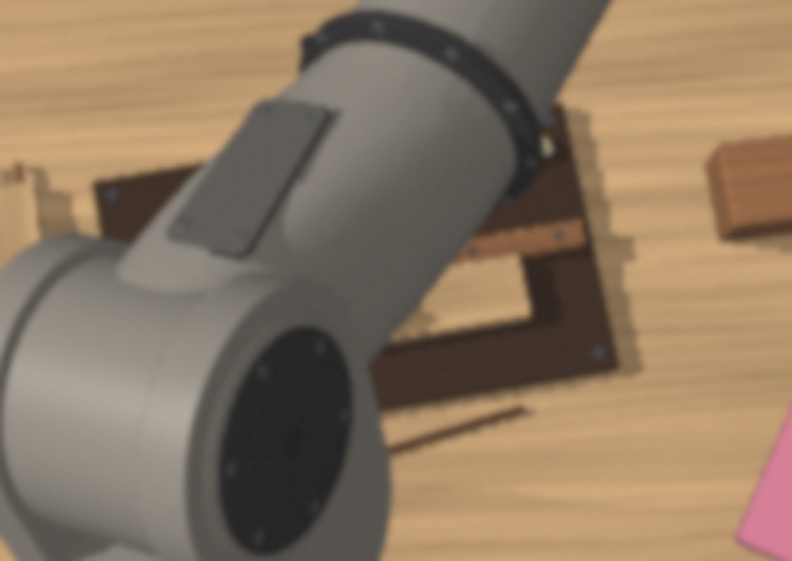

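View pics/w20.png

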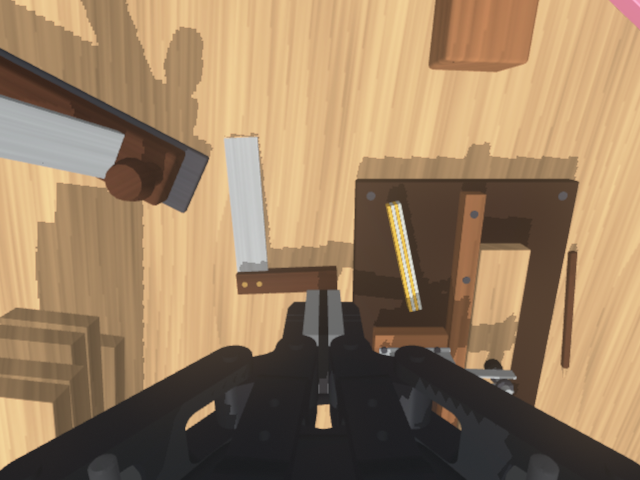

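```bash
python3 - <<'E'
from h import *
p=np.load("jig.npy"); st(p); print(close_job()); 
E
```

```text
t 23.2 jig pos mm [ 159.8 -181.1  256.5] F jig [ 0.26 -0.19 -1.37] w 0.0001
the job is handed in; nothing more can be done
None
```

The rail is home against the fence and the bush plate, the clamp has gone over centre, and the job was handed in at 23.2 s.

**What I did**
- I pushed the rail onto the fence from the front, then along the fence from its tail until the end met the bush plate. The force there was about 10 N, under the 20 N limit.
- A second light push from the front stopped at the same position as the first contact, so the rail was still flush.
- I threw the handle in one continuous push along its arc. The readings between moves were at most about 8.5 N, and the force fell to zero at about 1.07 rad as it snapped over.

**Last checks**
- In the final pictures the handle stays down, the foot rests on the rail, and the rail's tail is where it was before clamping. The rail's end was seen against the plate in the scene view; in the last top view the arm hid that end.
- The bystanders I could see had not moved. The robot is clear of everything at 0.26 m height.
- I inferred the clamp force and exact handle angle from the force drop and the pictures; I had no direct measurement of either.

**What did not go smoothly**
- On the first front push I was too low, and the finger pressed down on the rail's top edge. That read about 26 N sideways and 35 N upward. I backed off, raised the tool about 3 mm, and repeated the push.
- My fitted jig position may be off by up to about 2 mm, so I relied on felt contact for the final positions.

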